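Cap the jars from the cool box

ROBOT

A 6-joint arm with a two-finger parallel gripper is mounted at the origin on a cart in front of the work surface, level with it; the furniture and walls round the work are solid. World frame = base frame: x ahead of the robot, y to its left, z up, the work surface at z = 0. Lengths are in mm, angles in degrees, forces in N, time in s.
With the tool pointing down it reaches from about 300 to 850 mm from the base axis. Payload 4.2 kg.
Tool frame: the origin (TCP) lies on the centre line of the jaws, within the pads' length; the fingertips stand 11 mm ahead of it and the grasp point (between the pads) lies 8 mm behind it; z points along the fingers, y is the line along which they close (so a half turn about z gives the same grasp; the last joint's range is limited). The gripper opens to 91 mm and grips with 3 to 60 N. Pads are 32 mm wide; open, the fingers measure 118 mm over their backs; the gripper's body (76 mm by 178 mm) begins 60 mm behind the grasp point.
Start: joints at [67.838, 18.312, 89.639, -0, 72.044, -1.146], TCP at [206.216, 536.768, 192.276] pointing down, gripper open.
Joint ranges: [-177.97, 177.97], [-48.28, 115.42], [12.27, 149.76], [-77.06, 257.06], [2.81, 150.46], [-146.56, 146.56]. Speed limits (degrees/s): [147.25, 147.25, 180, 180, 180, 180].

INTERFACE

Orientations are given as [roll, pitch, yaw] about the fixed x, y, z axes, in that order (R = Rz(yaw) Ry(pitch) Rx(roll)).
In Python, from workcell import env, grab_frame, camera_model, models gives the robot as it stands.
- The arm moves only by the shell command python3 -m crank 'ROWS' [FORCE]. ROWS is text: rows parted by semicolons, each of 7 numbers parted by spaces: the closure, from -1 (fully open) to 1 (shut), so that 0 is half open, then the shift along the tool's x, y, z in mm, then the turn, a rotation vector about the tool's x, y, z in degrees. A call has 1 to 10 rows; each row shifts and turns the commanded pose from where the row before left it, along the tool's axes as they then stand; what a row does not reach is not made up. A row lasts 1/8 s, in which the tool goes at most 62.5 mm and 10.7 degrees, less where a joint would pass 70% of its speed; a pose out of reach is approached as far as the arm can. A call is refused whole if a number of a shift passes 62.5 or a number of a turn 10.7, either way. A call with a gripper value outside its range is refused whole. The fingers move at their own pace and stop on an object; FORCE is the grip in N (left out, the last holds). Time passes only in rows, so rows that do not move let the fingers close. It gives the time, the measured TCP pose, the force, the opening and the grip force at its end, in the units of the state.
- env.state(): the state, without advancing time (a new reading comes with each control period).
- grab_frame(name): name is "scene" or "top" or "wrist"; returns the picture (480x640x3 uint8, blue, green, red); there is no depth.
- camera_model(name): a dict with "K" (3x3 intrinsics, pixels), "R" (3x3) and "t" (3): a world point X has camera coordinates R X + t; the wrist camera has in their place "mount" (4x4, takes a point from camera to tool coordinates, whose origin is the TCP and whose axes are the flange's). Camera axes: x right, y down, z forward; pixel columns grow to the right and rows downward; lengths in mm; the calibration is good to about 2 mm. A picture is of the moment at which its call begins: read the wrist's pose just before it. camera_model takes no time and is no camera call.
- env.job_done(): hands the job in; it is judged then, once.
Trained networks look in the newest picture that a camera, given by its name, has taken for a name from the list of things; names that differ only in an ending like _2 or _b are one class to them, and where a whole thing is asked for, a point or a joint stands for the part that bears it (a point fixed in the world has none). Each returns a list of dicts, best first, with "p" (0 to 1); they miss things now and then, are a little off and sometimes report something else, mostly with a low value. They report only what shows in the picture. A call takes as long as a camera call.
- models.search_frame(name, camera): "point" ([x, y, z] in mm, in world coordinates, good to about 4 mm: the middle of the surface that is visible of it).
The state is a dict: "time_s": time; "qpos": joint angles; "qvel": joint speeds; "effort": joint torques, N m; "ee_pos": TCP position; "ee_rot": TCP orientation; "force": force on the tool from outside, world axes, zero at the start; "torque": the same for the moment, N m; "gripper_width": finger opening in mm; "gripper_force": force on a finger pad.
Only numpy, scipy, OpenCV 4.12 (cv2) and the standard library are available. Lean on these libraries where they do the work, as an engineer would, in place of code of your own. Each camera call takes 0.05 s, during which the arm holds its last target. There are 200 camera calls.

TASK

Raise the cool box's blue lid upright on its hinges, lift it straight up off its pins and stand it, hinge edge down, in the wooden rack. Then cap every jar that is in the box with the lever press: stand it on the press bed, swing the sprung lever down to its stop so that the cap goes home, and let the lever return; never push a cap with the gripper. Finish with all jars capped and upright inside the brown tray, the lever up, the lid in the rack, and the muffin and salt shaker left alone.

Things in the scene. Friction and masses are not known exactly. Their poses are not given: they have to be found in the camera images.
- box_floor (a point): centre of the inner floor of the white cool box (fixed; outside 128 x 186 mm, walls 8 mm, inside 112 mm along its x and 170 mm along its y, walls rise 38 mm above this floor, which is 42 mm above the worktop; steps 24 mm wide and 5 mm high run along the front and hinge-side walls and keep the jars clear of them). x axis points to the hinge side, away from the robot; y along the hinge line
- box_pins (a point): middle of the box's hinge line, 78 mm behind the box's centre and 85 mm above the worktop: two brass pins 8 mm thick lie along the box's y axis, centred 55 mm either side of this point. Steel stops behind them let the raised lid lean back about 5 degrees past upright and stay there
- lid: the blue lid, loose, 0.35 kg: hollow cover 134 x 186 x 34 mm; origin on its hinge line, from which it reaches 10 to 144 mm forward. Shut, its axes match the box's; x points from handle to hinge (straight down when upright), z out of its top face. Two hooked knuckles open along its +x and reach 8 mm past the hinge line, so it lifts off only when raised, straight up, by 15 mm or more
- lid_hinge (a point): middle of the lid's hinge line (lies on box_pins while the lid is hung); axes as the lid's. At this edge the lid reaches from 9 mm under the hinge line (its -z) to 29 mm over it (+z)
- lid_bar (a point): middle of the lid's handle bar: round steel, 12 mm thick, 96 mm long, parallel to the hinge line, 200 mm from it along the lid's -x and 14 mm along its +z; a free gap of 50 mm between bar and cover, 84 mm between its side arms. Shut, it stands out in front of the box, 99 mm above the worktop, to be gripped from above; it may turn between the fingers as the lid swings
- press_bed (a point): centre of the green disc on the steel base plate of the press, on which the jar stands (22 mm above the worktop; plate reaches 54 mm from here to the front and 51 mm to either side; a rim 5 mm high frames a square of 72 mm about it). x axis points to the lever's hinge, z up. The lever's white pad, 44 mm across, comes down on this centre; a jar within 10 mm of it is capped
- press_hinge (a point): hinge axis of the press lever, along the press's y axis, 105 mm behind the bed's centre and 97 mm above the worktop; 10 mm thick green cheeks stand either side of it
- lever_bar (a point): middle of the lever's handle bar: round steel, 12 mm thick, 90 mm long, parallel to the hinge and 195 mm from it, with a free gap of 45 mm between it and the rest of the lever and 78 mm between its side arms; it may turn between the fingers as the lever swings
- lever (a joint): press lever, rad: 0 = at rest, up and leaning 0.15 rad back past vertical; 1.72 = down at its stop, level, the bar towards the press's front. A spring returns it (about 2 N at the bar at rest, 6 N at the stop, and some 5 N more while a cap goes home); the cap is home only at the stop
- rack_slot (a point): centre of the floor of the slot in the wooden rack (fixed), 8 mm above the worktop. The slot runs along its y axis, is 50 mm wide, 52 mm deep, 140 mm long, open at the ends, with flared boards to 82 mm above the worktop (mouth 80 mm wide). The lid, 38 mm thick at its hinge edge, leans a little in it
- tray_floor (a point): centre of the inner floor of the brown wooden tray (fixed; inside 100 mm along its x, 140 mm along its y, floor 5 mm above the worktop, rim 10 mm above the worktop). Behind tray and press stands the solid till, some 0.3 m high: it fills x from 0.52 m on, y from -0.12 to 0.32 m; keep the hand in front of it
- jar_1_mid (a point): small glass jar of dark red jam with a white cap, one of up to three (absent ones read None); straight round glass body 44 mm across and 42 mm high, the cap 39 mm across above it. This point is on the jar's axis, 28 mm above its underside, the height to grip; z axis up along the jar. The jar is 60 mm high with the cap proud, 54 mm when capped; 0.15 kg
- cap_1 (a joint): how far the push-on cap of jar 1 is pressed down, m: 0 = standing 6 mm proud, 0.006 = fully home; stiff (about 8 N), stays where it is pushed; absent with its jar
- captop_1: the white cap of jar 1, 39 mm across, 12 mm high; origin at the centre of its underside
- jar_2_mid (a point): small glass jar of orange marmalade with a white cap, one of up to three (absent ones read None); straight round glass body 44 mm across and 42 mm high, the cap 39 mm across above it. This point is on the jar's axis, 28 mm above its underside, the height to grip; z axis up along the jar. The jar is 60 mm high with the cap proud, 54 mm when capped; 0.15 kg
- cap_2 (a joint): how far the push-on cap of jar 2 is pressed down, m: 0 = standing 6 mm proud, 0.006 = fully home; stiff (about 8 N), stays where it is pushed; absent with its jar
- captop_2: the white cap of jar 2, 39 mm across, 12 mm high; origin at the centre of its underside
- jar_3_mid (a point): small glass jar of purple jam with a white cap, one of up to three (absent ones read None); straight round glass body 44 mm across and 42 mm high, the cap 39 mm across above it. This point is on the jar's axis, 28 mm above its underside, the height to grip; z axis up along the jar. The jar is 60 mm high with the cap proud, 54 mm when capped; 0.15 kg
- cap_3 (a joint): how far the push-on cap of jar 3 is pressed down, m: 0 = standing 6 mm proud, 0.006 = fully home; stiff (about 8 N), stays where it is pushed; absent with its jar
- captop_3: the white cap of jar 3, 39 mm across, 12 mm high; origin at the centre of its underside
- muffin: bystander: a muffin in a paper case, 85 mm wide, 73 mm high; origin at the centre of its underside
- salt_shaker: bystander: a glass salt shaker, 44 mm wide, 90 mm high; origin at the centre of its underside

How it is judged:
By the outcome, as a careful person would: the job done as asked, in the order asked, and still so for the second after the job is handed in, with the robot touching nothing.
Of jar_1, jar_2, jar_3 only 2 to 3 are there at a start; the rules pass over those that are not, and their reading is None.
At some moment in a run one of jar_1, jar_2, jar_3 may be knocked a few centimetres aside while the robot is not near it.
It also fails if it takes over 210 s, if anything falls off the work surface, if the arm or the gripper's body presses on something with over 40 N, if the wrist force passes 120 N, or if a joint passes its speed limit or range.

## Working session

There is one attempt and no reset: what is moved stays moved. The work goes in short steps, Python scripts to look and compute and a shell command to move; the robot and the scene stay as the last step left them, time stands still between calls to the robot, and variables do not carry over. Pictures are saved under pics/ and viewed, at most 14 in all, crops included, and the job is handed in when it is done.

```bash
ls; mkdir -p pics; python3 - <<'E'
from workcell import env, grab_frame, camera_model, models
import cv2,numpy as np
s=env.state();print({k:np.round(v,2).tolist() for k,v in s.items()})
for c in("scene","top"):
    cv2.imwrite(f"pics/{c}0.png",grab_frame(c)); m=camera_model(c); print(c,{k:np.round(v,3).tolist() for k,v in m.items()})
print(camera_model("wrist"))
for c in("top","scene"):
  for n in("lid","lid_bar","lid_hinge","lever_bar","lever","press_bed","press_hinge","rack_slot","tray_floor","box_floor","box_pins","muffin","salt_shaker"):
    try: print(c,n,[(np.round(d["point"]).tolist(),round(d["p"],2)) for d in models.search_frame(n,c)][:2])
    except Exception as e: print(c,n,e)
E
```

```text
pics
{'time_s': 0.0, 'qpos': [67.84, 18.35, 89.71, -0.0, 72.04, -1.15], 'qvel': [-0.18, 0.03, 0.02, -0.1, -0.04, -0.08], 'effort': [-0.0, -41.25, -23.2, 0.07, 0.05, -0.0], 'ee_pos': [205.99, 536.27, 191.41], 'ee_rot': [-179.9, -0.0, 158.99], 'force': [-0.56, -0.82, 0.04], 'torque': [-0.04, -0.04, -0.03], 'gripper_force': 0.0, 'gripper_width': 91.44}
scene {'K': [[468.007, 0.0, 308.228], [0.0, 468.007, 244.789], [0.0, 0.0, 1.0]], 'R': [[0.842, -0.54, -0.007], [-0.267, -0.404, -0.875], [0.469, 0.738, -0.484]], 't': [-450.144, 294.489, 1059.086]}
top {'K': [[510.314, 0.0, 321.383], [0.0, 510.314, 241.824], [0.0, 0.0, 1.0]], 'R': [[0.011, -1.0, 0.006], [-0.996, -0.012, -0.091], [0.091, -0.005, -0.996]], 't': [-29.008, 552.709, 1475.37]}
{'K': array([[389.56405353,   0.        , 318.45845798],
       [  0.        , 389.56405353, 238.97467231],
       [  0.        ,   0.        ,   1.        ]]), 'mount': array([[-7.27101214e-04, -9.63230479e-01, -2.68675485e-01,
         7.73687651e+01],
       [ 9.99999693e-01, -6.21636195e-04, -4.77609860e-04,
         1.65931612e+00],
       [ 2.930299
[... 979 characters left out ...]
0, 112.0], 0.91), ([408.0, 304.0, 227.0], 0.36)]
scene lever_bar [([406.0, 299.0, 224.0], 0.9)]
scene lever [([404.0, 304.0, 226.0], 0.6)]
scene press_bed [([414.0, 279.0, 28.0], 0.77), ([558.0, -263.0, 111.0], 0.42)]
scene press_hinge [([408.0, 278.0, 28.0], 0.58)]
scene rack_slot [([452.0, -470.0, 32.0], 0.98), ([414.0, 276.0, 32.0], 0.2)]
scene tray_floor [([416.0, -70.0, 3.0], 0.94), ([534.0, -324.0, 50.0], 0.2)]
scene box_floor [([536.0, -324.0, 49.0], 0.78), ([410.0, 300.0, 221.0], 0.53)]
scene box_pins [([536.0, -328.0, 48.0], 0.64)]
scene muffin [([598.0, -467.0, 56.0], 0.77), ([532.0, -326.0, 51.0], 0.31)]
scene salt_shaker [([499.0, 388.0, 55.0], 0.8), ([409.0, 276.0, 27.0], 0.74)]
```

View pics/top0.png

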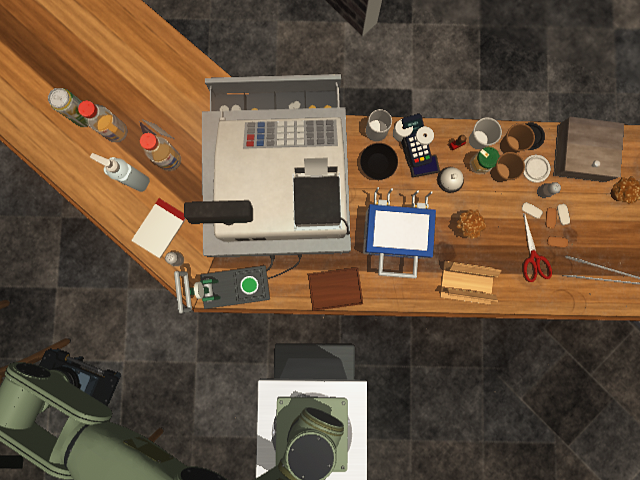

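View pics/scene0.png

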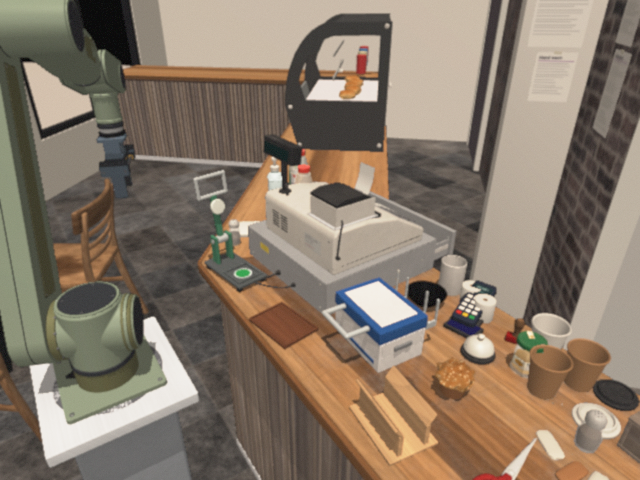

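The top view shows the press at (245,287) px with its lever bar at (182,288), the tray at (335,288), the cool box and lid at (400,230) with its bar at (398,275), and the rack at (468,282). The muffin is at (470,222) and the shaker at (173,258). The scene view agrees with this. Next I go over the lid.

```bash
cat > h.py <<'E'
from workcell import env, grab_frame, camera_model, models
import cv2,numpy as np
from scipy.spatial.transform import Rotation as Ro
def pose():
    s=env.state(); return Ro.from_euler("xyz",s["ee_rot"],degrees=True).as_matrix(),np.array(s["ee_pos"])
def cam(name):
    """K,R,t for the present moment"""
    m=camera_model(name)
    if name!="wrist": return m["K"],m["R"],m["t"]
    Rt,p=pose(); M=m["mount"]; R=(Rt@M[:3,:3]).T; c=Rt@M[:3,3]+p
    return m["K"],R,-R@c
def snap(name,fn=None):
    c=cam(name); im=grab_frame(name)
    if fn: cv2.imwrite("pics/"+fn,im)
    return im,c
def p2w(c,uv,z):
    K,R,t=c; d=R.T@np.linalg.solve(K,[uv[0],uv[1],1]); o=-R.T@t
    return (o+d*(z-o[2])/d[2])
def w2p(c,X):
    K,R,t=c; q=K@(R@np.array(X,float)+t); return q[:2]/q[2]
def delta(pos,yaw=None):
    """shift in tool axes to reach pos; turn about tool z for world yaw (tool down)"""
    R,p=pose(); print("shift",np.round(R.T@(np.array(pos)-p),1), "yaw now",round(env.state()["ee_rot"][2],1))
def st():
    s=env.state(); print({k:np.round(s[k],1).tolist() for k in("time_s","ee_pos","ee_rot","force","gripper_width","gripper_force","qpos")})
def find(n,c,k=3):
    r=[(np.round(d["point"]).tolist(),round(d["p"],2)) for d in models.search_frame(n,c)][:k]; print(c,n,r); return r
E
python3 -m crank '-1 0 0 -30 0 0 9.86;-1 0 0 -30 0 0 9.86;-1 0 0 -30 0 0 9.86;-1 0 0 -30 0 0 9.86;-1 0 0 -30 0 0 9.86;-1 0 0 -30 0 0 9.86;-1 0 0 -30 0 0 9.86' 20
python3 -m crank '-1 -55 21 3.6 0 0 0;-1 -55 21 3.6 0 0 0;-1 -55 21 3.6 0 0 0;-1 -55 21 3.6 0 0 0;-1 -55 21 3.6 0 0 0;-1 -55 21 3.6 0 0 0;-1 -55 21 3.6 0 0 0;-1 -55 21 3.6 0 0 0;-1 -55 21 3.6 0 0 0;-1 -55 21 3.6 0 0 0'
python3 -m crank '-1 -55 21 3.6 0 0 0;-1 -55 21 3.6 0 0 0;-1 -55 21 3.6 0 0 0;-1 -55 21 3.6 0 0 0;-1 0 0 0 0 0 0;-1 0 0 0 0 0 0'
python3 - <<'E'
from h import *
st(); snap("wrist","w1.png")
for n in("lid","lid_bar","lid_hinge","rack_slot","box_floor","muffin"): find(n,"wrist")
E
```

```text
time_s: 2.28
ee_pos: [206.2, 536.6, 403.3]
ee_rot: [180.0, -0.0, 89.6]
force: [-0.4, 0.8, -0.2]
gripper_width: 91.2
gripper_force: 0.0
time_s: 3.52
ee_pos: [416.2, -15.3, 366.4]
ee_rot: [179.9, -0.0, 89.9]
force: [1.5, 0.8, 0.7]
gripper_width: 91.1
gripper_force: 0.0
time_s: 4.28
ee_pos: [499.5, -233.1, 351.7]
ee_rot: [-180.0, -0.1, 89.9]
force: [-0.3, 1.5, -0.4]
gripper_width: 91.5
gripper_force: 0.0
{'time_s': 4.3, 'ee_pos': [499.5, -233.1, 351.7], 'ee_rot': [-180.0, -0.1, 89.9], 'force': [-0.3, 1.5, -0.4], 'gripper_width': 91.5, 'gripper_force': 0.0, 'qpos': [-26.2, 13.1, 74.6, 0.0, 92.4, -26.2]}
wrist lid [([572.0, -229.0, 112.0], 0.9)]
wrist lid_bar [([573.0, -231.0, 117.0], 0.71)]
wrist lid_hinge [([572.0, -229.0, 116.0], 0.85)]
wrist rack_slot [([440.0, -417.0, 10.0], 0.72)]
wrist box_floor [([680.0, -217.0, 81.0], 0.63)]
wrist muffin [([608.0, -475.0, 61.0], 0.97), ([574.0, -232.0, 117.0], 0.72)]
```

View pics/w1.png

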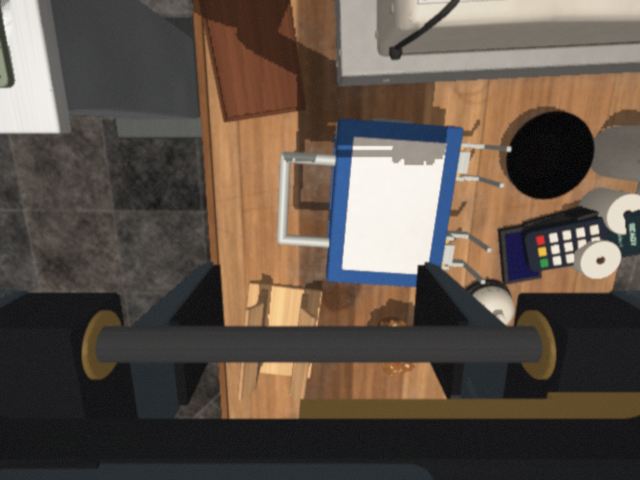

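The lid's bar runs from (287,157) to (283,241) px. The corners of the lid's top are (340,121), (462,128), (448,286) and (329,281).

```bash
python3 - <<'E'
from h import *
c=cam("wrist")
b=[p2w(c,q,99)[:2] for q in((287.5,157),(283,241))]; print("bar",b,np.linalg.norm(b[0]-b[1]),"yaw",np.degrees(np.arctan2(*(b[0]-b[1])[::-1]))-90)
q=[p2w(c,q,114)[:2] for q in((340,121),(462,128),(448,286),(329,281))]; print(np.round(q,1),"centre",np.mean(q,0),[np.linalg.norm(q[i]-q[i-1]).round(1) for i in range(4)],[np.degrees(np.arctan2(*(q[(i+1)%4]-q[i])[::-1])).round(1) for i in range(4)])
t=cam("top")
for uv in((443,262),(496,268),(441,295),(494,302),(440,299),(495,303)):print("rack",uv,p2w(t,uv,82)[:2].round(1))
E
```

```text
bar [array([ 464.08417858, -183.78542846]), array([ 456.59621843, -281.99087259])] 98.49050108946777 yaw -4.360246878343091
[[ 521.7 -145.4]
 [ 651.9 -152.5]
 [ 653.1 -333.5]
 [ 511.4 -327.1]] centre [ 584.51791188 -239.61822719] [np.float64(182.0), np.float64(130.3), np.float64(181.0), np.float64(141.9)] [np.float64(-3.2), np.float64(-89.6), np.float64(177.4), np.float64(86.7)]
rack (443, 262) [ 494.8 -366.1]
rack (496, 268) [ 479.6 -515.7]
rack (441, 295) [ 402.1 -359.6]
rack (494, 302) [ 384.2 -508.3]
rack (440, 299) [ 390.9 -356.7]
rack (495, 303) [ 381.5 -511. ]
```

```bash
python3 -m crank '0 0 0 0 0 0 3.6;0 -2.3 -39 0 0 0 0;0 0 0 50 0 0 0;0 0 0 50 0 0 0;0 0 0 50 0 0 0;0 0 0 42 0 0 0;0 0 0 0 0 0 0;0 0 0 0 0 0 0' 20
python3 - <<'E'
from h import *
st(); im,c=snap("wrist","w2.png")
Rt,p=pose(); print([np.round(w2p(c,(460.3+s*48*0.0645,-232.9+s*48,99))) for s in(1,0,-1)])
E
```

```text
time_s: 5.62
ee_pos: [461.9, -233.7, 161.7]
ee_rot: [179.8, 0.1, 86.4]
force: [-0.3, -0.5, 0.6]
gripper_width: 45.6
gripper_force: 0.0
{'time_s': 5.6, 'ee_pos': [461.9, -233.7, 161.7], 'ee_rot': [179.8, 0.1, 86.4], 'force': [-0.3, -0.5, 0.6], 'gripper_width': 45.6, 'gripper_force': 0.0, 'qpos': [-28.1, 14.4, 100.0, 0.0, 65.5, -24.5]}
[array([317., 176.]), array([317., 247.]), array([317., 311.])]
```

View pics/w2.png

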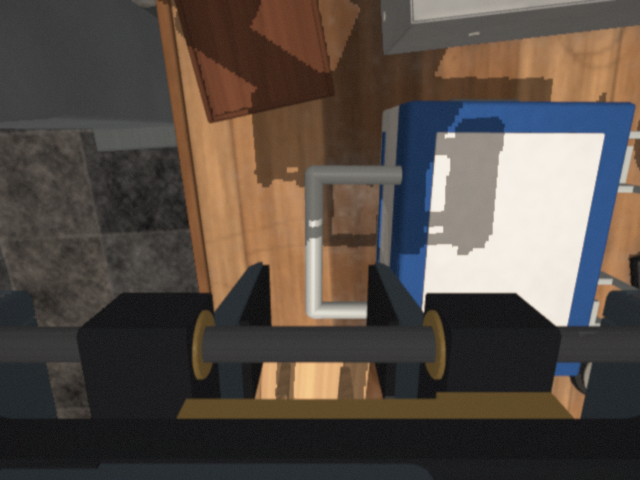

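The bar sits at x≈314 px, between the fingers and parallel to the pads. I go down, grip and swing.

```bash
python3 -m crank '0 0 -1 35 0 0 0;0 0 -1 35 0 0 0;0 0 0 0 0 0 0;1 0 0 0 0 0 0;1 0 0 0 0 0 0;1 0 0 0 0 0 0;1 0 0 0 0 0 0;1 0 0 0 0 0 0' 25
python3 -c "
from h import *
st()"
```

```text
time_s: 6.68
ee_pos: [458.7, -233.1, 90.0]
ee_rot: [180.0, 0.0, 86.4]
force: [-0.1, 0.3, 1.0]
gripper_width: 0.8
gripper_force: 0.0
{'time_s': 6.7, 'ee_pos': [458.7, -233.1, 90.0], 'ee_rot': [180.0, 0.0, 86.4], 'force': [-0.1, 0.3, 1.0], 'gripper_width': 0.8, 'gripper_force': 0.0, 'qpos': [-28.2, 18.1, 106.1, 0.0, 55.7, -24.6]}
```

```bash
python3 - <<'E'
from h import *
snap("wrist","w3.png")
E
```

```text
(no output)
```

View pics/w3.png

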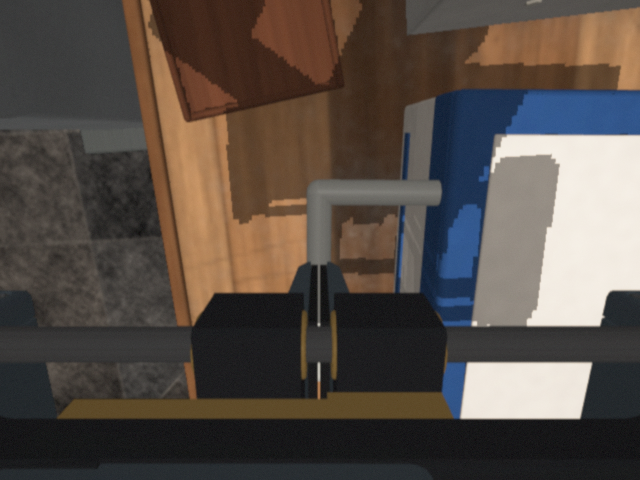

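```bash
python3 - <<'E'
from h import *
K=camera_model("wrist")["K"];M=camera_model("wrist")["mount"]
def C(p,e):
    Rt=Ro.from_euler("xyz",e,degrees=True).as_matrix();R=(Rt@M[:3,:3]).T;return K,R,-R@(Rt@M[:3,3]+np.array(p))
cs=[C((499.5,-233.1,351.7),(-180,-.1,89.9)),C((461.9,-233.7,161.7),(179.8,.1,86.4)),C((458.7,-233.1,90.),(180,0,86.4))]
for name,uvs in dict(barcorner=[(288,155),(314,175),(320,190)]).items():
  for ii in((0,2),(1,2),(0,1,2)):
    A=[];b=[]
    for i in ii:
        _,R,t=cs[i];d=R.T@np.linalg.solve(K,[*uvs[i],1]);d/=np.linalg.norm(d);P=np.eye(3)-np.outer(d,d);A.append(P);b.append(P@(-R.T@t))
    print(name,ii,np.linalg.lstsq(np.vstack(A),np.hstack(b),rcond=None)[0].round(1))
for X in((459,-217,99),(459,-217,80),(459,-249,80),(459,-217,70)): print(X,w2p(cs[2],X).round())
E
```

```text
barcorner (0, 2) [ 462.7 -182.8   91.6]
barcorner (1, 2) [ 461.2 -187.3   67.7]
barcorner (0, 1, 2) [ 462.2 -183.7   89.5]
(459, -217, 99) [319. 259.]
(459, -217, 80) [319. 248.]
(459, -249, 80) [322. 302.]
(459, -217, 70) [319. 243.]
```

```bash
python3 - <<'E'
from h import *
im,c=snap("scene"); u,v=w2p(c,(460,-233,100)).astype(int); print(u,v)
a=cv2.resize(im[v-75:v+75,u-50:u+50],(400,600),interpolation=cv2.INTER_CUBIC)
w=cv2.imread("pics/w3.png")[150:300,270:370]
cv2.imwrite("pics/m4.png",np.hstack([a,cv2.resize(w,(400,600),interpolation=cv2.INTER_CUBIC)]))
E
```

```text
335 323
```

View pics/m4.png

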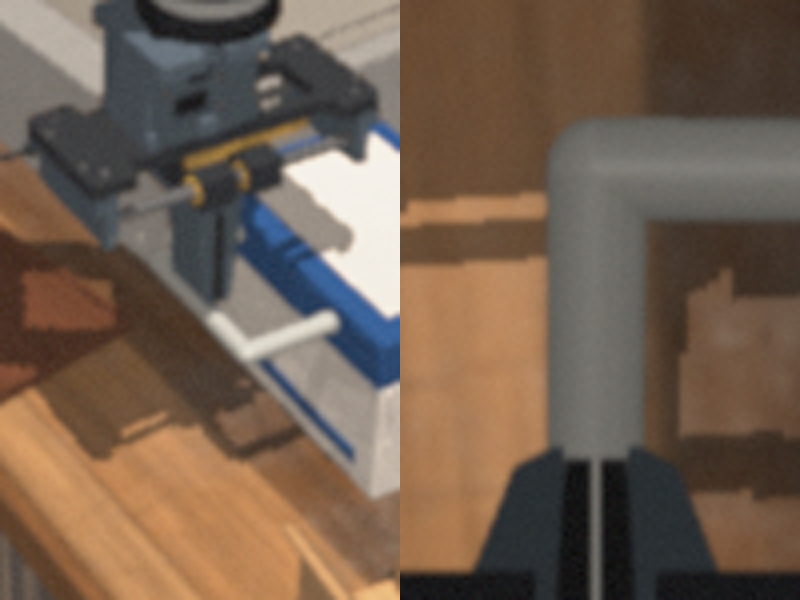

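```bash
python3 - <<'E'
from h import *
c=cam("scene")
for z in(70,80,90,100,110): print(z,w2p(c,(445,-249,z)).round(1),"bar",w2p(c,(457,-281,z)).round(1),w2p(c,(464,-184,z)).round(1))
E
```

```text
70 [334.2 340.7] bar [347.1 346.8] [324.8 322.5]
80 [334.3 337.2] bar [347.2 343.3] [324.9 319.1]
90 [334.4 333.7] bar [347.4 339.7] [324.9 315.7]
100 [334.5 330.2] bar [347.5 336.2] [324.9 312.3]
110 [334.6 326.6] bar [347.7 332.6] [325.  308.8]
```

The bar is at its stated 99 mm. In both the wrist and scene views the fingertips end about 25–30 mm higher than the stated tool frame puts them, so the fingers closed just above the bar. I'll open, go about 34 mm lower and close again.

```bash
python3 -m crank '0 0 1 0 0 0 0;0 0 1 0 0 0 0;0 0 0 0 0 0 0;0 0 0 12 0 0 0;0 0 0 12 0 0 0;0 0 0 10 0 0 0;0 0 0 0 0 0 0' 25
python3 -m crank '1 0 0 0 0 0 0;1 0 0 0 0 0 0;1 0 0 0 0 0 0;1 0 0 0 0 0 0;1 0 0 0 0 0 0' 25
```

```text
time_s: 7.65
ee_pos: [459.9, -232.8, 54.6]
ee_rot: [-179.9, -0.1, 86.4]
force: [-0.6, -0.3, 0.3]
gripper_width: 45.5
gripper_force: 0.0
time_s: 8.28
ee_pos: [459.6, -233.1, 56.0]
ee_rot: [-179.9, -0.0, 86.4]
force: [-4.2, -1.2, 4.2]
gripper_width: 11.1
gripper_force: 25.0
```

```bash
python3 -m crank '1 0 2.6 -20.8 0 0 0;1 0 4.7 -20.5 0 0 0;1 0 6.8 -19.9 0 0 0;1 0 8.9 -19 0 0 0;1 0 10.8 -18 0 0 0;1 0 0 0 0 0 0' 25
python3 -m crank '1 0 12.6 -16.8 0 0 0;1 0 14.3 -15.4 0 0 0;1 0 15.8 -13.8 0 0 0;1 0 17.2 -12 0 0 0;1 0 18.4 -10.2 0 0 0;1 0 0 0 0 0 0'
python3 -m crank '1 0 19.3 -8.2 0 0 0;1 0 20.1 -6.1 0 0 0;1 0 20.6 -4 0 0 0;1 0 20.9 -1.8 0 0 0;1 0 21 0.4 0 0 0;1 0 0 0 0 0 0;1 0 0 0 0 0 0'
python3 - <<'E'
from h import *
st();im,c=snap("scene"); w,_=snap("wrist")
cv2.imwrite("pics/m5.png",np.hstack([im[200:440,250:490],cv2.resize(w,(320,240))]))
E
```

```text
time_s: 9.02
ee_pos: [492.1, -234.6, 154.8]
ee_rot: [-179.7, -0.1, 86.4]
force: [-8.7, 0.4, 3.1]
gripper_width: 11.9
gripper_force: 25.0
time_s: 9.78
ee_pos: [573.3, -240.4, 225.2]
ee_rot: [179.9, 0.0, 86.4]
force: [-5.8, 1.0, 10.2]
gripper_width: 11.4
gripper_force: 25.0
time_s: 10.65
ee_pos: [674.3, -246.9, 242.1]
ee_rot: [179.9, 0.0, 86.4]
force: [0.2, -0.6, 1.3]
gripper_width: 11.6
gripper_force: 25.0
{'time_s': 10.6, 'ee_pos': [674.3, -246.9, 242.1], 'ee_rot': [179.9, 0.0, 86.4], 'force': [0.2, -0.6, 1.3], 'gripper_width': 11.6, 'gripper_force': 25.0, 'qpos': [-21.0, 30.8, 62.6, 0.0, 86.6, -17.4]}
```

View pics/m5.png

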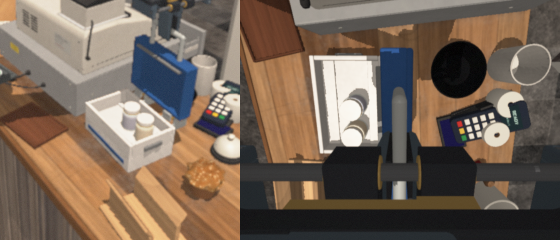

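The lid is upright over the hinge in the left view, and two jars stand in the box. I lift it straight up and take a close look at the rack.

```bash
python3 -m crank '1 0 0 -8 0 0 0;1 0 0 -8 0 0 0;1 0 0 -10 0 0 0;1 0 0 -15 0 0 0;1 0 0 -15 0 0 0;1 0 0 -15 0 0 0;1 0 0 -15 0 0 0;1 0 0 0 0 0 0' 35
python3 - <<'E'
from h import *
im=cv2.imread("pics/w1.png");t,_=snap("top")
a=cv2.resize(im[270:410,200:340],(400,400),interpolation=cv2.INTER_CUBIC)
b=cv2.resize(t[250:310,430:510],(400,300),interpolation=cv2.INTER_CUBIC)
cv2.imwrite("pics/m6.png",np.hstack([a,np.vstack([b,np.zeros((100,400,3),np.uint8)])]))
E
```

```text
time_s: 11.75
ee_pos: [674.8, -247.1, 330.1]
ee_rot: [179.8, 0.1, 86.4]
force: [-0.3, -0.4, -4.2]
gripper_width: 11.0
gripper_force: 35.0
```

View pics/m6.png

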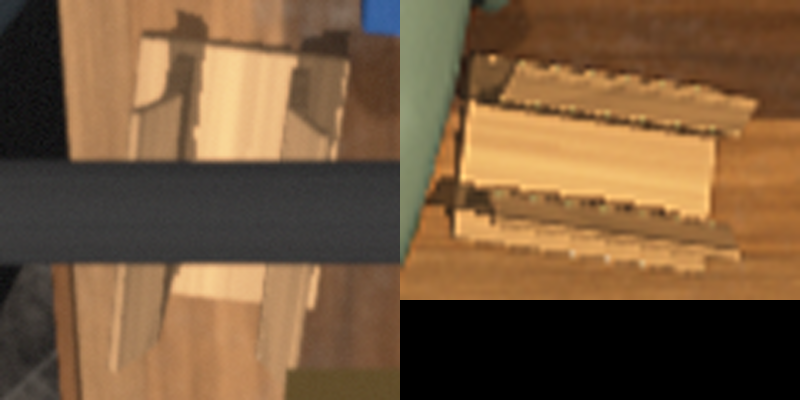

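```bash
python3 - <<'E'
from h import *
K=camera_model("wrist")["K"];M=camera_model("wrist")["mount"]
Rt=Ro.from_euler("xyz",(-180,-.1,89.9),degrees=True).as_matrix();R=(Rt@M[:3,:3]).T;w=(K,R,-R@(Rt@M[:3,3]+np.array((499.5,-233.1,351.7))))
t=cam("top"); print("camx",(-w[1].T@w[2]).round(),(-t[1].T@t[2]).round())
f=lambda q:(200+q[0]/2.857,270+q[1]/2.857); g=lambda q:(430+(q[0]-400)/5,250+q[1]/5)
for n,q in dict(bl=(172,297),br=(262,303),tl=(193,42),tr=(298,52)).items(): print("w floor",n,p2w(w,f(q),8)[:2].round(1))
for n,q in dict(lb=(112,370),lb2=(160,340),rb=(262,360),rb2=(300,368),lt=(140,33),rt=(348,60)).items(): print("w top82",n,p2w(w,f(q),82)[:2].round(1),"z8",p2w(w,f(q),8)[:2].round(1))
for n,q in dict(tl=(468,103),tr=(716,138),br=(712,215),bl=(465,186)).items(): print("t floor",n,p2w(t,g(q),8)[:2].round(1))
for n,q in dict(backR=(757,100),backRin=(740,133),backL=(518,62),frontRin=(740,248),frontRo=(705,270),frontLo=(457,238)).items(): print("t top82",n,p2w(t,g(q),82)[:2].round(1))
E
```

```text
camx [ 499. -155.  545.] [ 417.  -14. 1520.]
w floor bl [ 405.4 -526.2]
w floor br [ 455.2 -530.1]
w floor tl [ 422.7 -374.6]
w floor tr [ 477.  -380.3]
w top82 lb [ 387.2 -515.9] z8 [ 369.4 -573.5]
w top82 lb2 [ 411.4 -499. ] z8 [ 397.5 -553.9]
w top82 rb [ 460.5 -510.4] z8 [ 454.4 -567.1]
w top82 rb2 [ 478.9 -515. ] z8 [ 475.8 -572.4]
w top82 lt [ 409.7 -340.1] z8 [ 395.5 -369.6]
w top82 rt [ 502.4 -353.2] z8 [ 502.9 -384.8]
t floor tl [ 473.3 -385.8]
t floor tr [ 454.3 -532.7]
t floor br [ 408.9 -529.5]
t floor bl [ 424.3 -383.5]
t top82 backR [ 474.2 -530.9]
t top82 backRin [ 455.5 -520.9]
t top82 backL [ 494.  -396.1]
t top82 frontRin [ 391.  -519.6]
t top82 frontRo [ 378.5 -499.7]
t top82 frontLo [ 394.8 -360.6]
```

```bash
python3 -m crank '1 0 0 0 0 0 3.4;1 -15 -13.4 0 0 0 0;1 -25 -22 0 0 0 0;1 -30 -26 0 0 0 0;1 -33 -28 0 0 0 0;1 -33 -28 0 0 0 0;1 -33 -28 0 0 0 0;1 -30 -26 0 0 0 0;1 -21 -18 0 0 0 0;1 -15 -14 0 0 0 0' 35
python3 -m crank '1 0 0 0 0 0 0;1 0 0 20 0 0 0;1 0 0 25 0 0 0;1 0 0 20 0 0 0;1 0 0 0 0 0 0;1 0 0 0 0 0 0'
python3 - <<'E'
from h import *
st();delta((444.1,-455.5,173));im,c=snap("scene"); w,_=snap("wrist");t,_=snap("top")
cv2.imwrite("pics/m7.png",np.hstack([cv2.resize(im[230:450,320:520],(400,440),interpolation=cv2.INTER_CUBIC),cv2.resize(w[:,100:500],(400,480))[:440]]))
E
```

```text
time_s: 13.05
ee_pos: [441.2, -456.2, 327.8]
ee_rot: [-179.9, -0.0, 82.9]
force: [0.4, 0.6, -3.8]
gripper_width: 10.9
gripper_force: 35.0
time_s: 13.8
ee_pos: [444.5, -455.0, 263.9]
ee_rot: [179.9, 0.0, 83.0]
force: [-0.4, 0.1, -2.5]
gripper_width: 11.1
gripper_force: 35.0
{'time_s': 13.8, 'ee_pos': [444.5, -455.0, 263.9], 'ee_rot': [179.9, 0.0, 83.0], 'force': [-0.4, 0.1, -2.5], 'gripper_width': 11.1, 'gripper_force': 35.0, 'qpos': [-46.7, 22.1, 73.7, 0.0, 84.1, -39.7]}
shift [-0.5 -0.4 90.9] yaw now 83.0
```

View pics/m7.png

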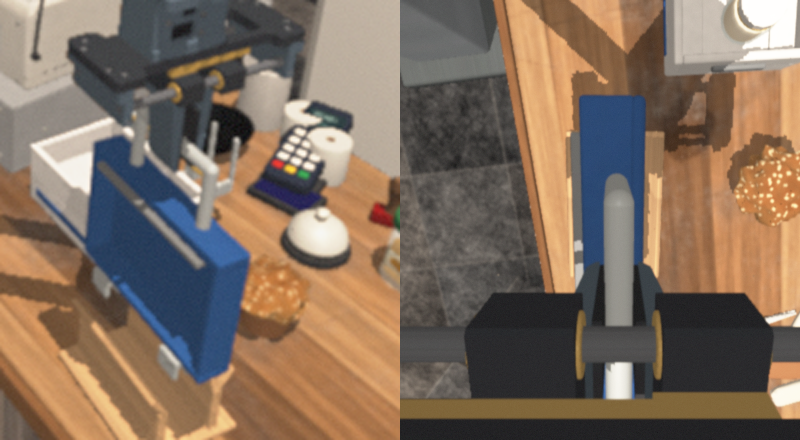

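The lid hangs plumb and centred between the boards, which show at 570 and 660 px with the lid at 580–645. I lower it.

```bash
python3 -m crank '1 0 0 15 0 0 0;1 0 0 15 0 0 0;1 0 0 15 0 0 0;1 0 0 15 0 0 0;1 0 0 12 0 0 0;1 0 0 8 0 0 0;1 0 0 4 0 0 0;1 0 0 0 0 0 0' 35
python3 -m crank '1 0 0 4 0 0 0;1 0 0 2 0 0 0;1 0 0 0 0 0 0'
```

```text
time_s: 14.95
ee_pos: [443.6, -455.2, 178.9]
ee_rot: [180.0, -0.0, 83.0]
force: [-0.7, -0.0, -3.6]
gripper_width: 11.4
gripper_force: 35.0
time_s: 15.32
ee_pos: [444.2, -455.4, 174.1]
ee_rot: [179.9, 0.1, 83.0]
force: [1.3, 1.3, 2.6]
gripper_width: 11.2
gripper_force: 35.0
```

```bash
python3 -m crank '0.5 0 0 0 0 0 0;0.4 0 0 0 0 0 0;0 0 0 0 0 0 0;-0.4 0 0 0 0 0 0;-0.8 0 0 0 0 0 0;-1 0 0 0 0 0 0;-1 0 0 -10 0 0 0;-1 0 0 -20 0 0 0;-1 0 0 -30 0 0 0;-1 0 0 -40 0 0 0' 35
python3 -m crank '-1 0 0 -60 0 0 0;-1 0 0 -40 0 0 0;-1 0 0 0 0 0 0'
python3 - <<'E'
from h import *
im,c=snap("scene"); 
for n in("lid","jar_1_mid","jar_2_mid","jar_3_mid","captop_1"): find(n,"scene",4)
t,_=snap("top")
for n in("lid","jar_1_mid","jar_2_mid","jar_3_mid","captop_1","press_bed","box_floor","box_pins"): find(n,"top",4)
a=cv2.resize(im[230:450,320:520],(400,440),interpolation=cv2.INTER_CUBIC)
b=cv2.resize(t[190:300,350:450],(400,440),interpolation=cv2.INTER_CUBIC)
cv2.imwrite("pics/m8.png",np.hstack([a,b]))
E
```

```text
time_s: 16.58
ee_pos: [443.2, -454.8, 273.8]
ee_rot: [-179.9, -0.0, 83.0]
force: [0.0, -0.5, 0.5]
gripper_width: 91.2
gripper_force: 0.0
time_s: 16.95
ee_pos: [444.3, -456.0, 377.9]
ee_rot: [179.6, 0.3, 83.0]
force: [0.7, 0.1, -1.0]
gripper_width: 91.2
gripper_force: 0.0
scene lid [([459.0, -471.0, 98.0], 0.67)]
scene jar_1_mid [([587.0, -218.0, 63.0], 0.37)]
scene jar_2_mid [([570.0, -300.0, 99.0], 0.74), ([404.0, 302.0, 225.0], 0.55), ([402.0, -466.0, 18.0], 0.18)]
scene jar_3_mid [([580.0, -254.0, 84.0], 0.6)]
scene captop_1 [([580.0, -248.0, 102.0], 0.46)]
top lid [([462.0, -458.0, 150.0], 0.66)]
top jar_1_mid [([402.0, -441.0, 59.0], 0.74)]
top jar_2_mid []
top jar_3_mid [([590.0, -236.0, 108.0], 0.56), ([458.0, -455.0, 153.0], 0.53)]
top captop_1 [([583.0, -297.0, 104.0], 0.7), ([593.0, -235.0, 103.0], 0.61)]
top press_bed [([414.0, 250.0, 25.0], 0.66)]
top box_floor [([586.0, -230.0, 46.0], 0.78)]
top box_pins [([585.0, -228.0, 53.0], 0.87)]
```

View pics/m8.png

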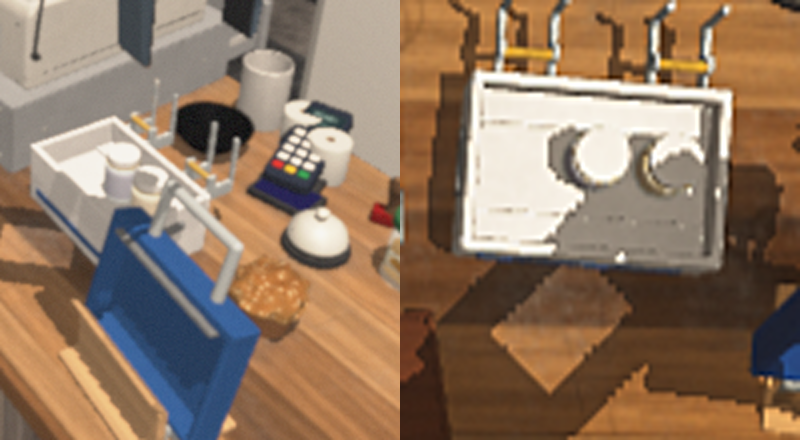

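The lid stands in the rack, leaning back. Two jars are in the box, with caps at (400,229) and (418,231) px in the top view. Next I look from above the box.

```bash
python3 -m crank '-1 0 0 0 0 0 -3.3;-1 36 34 0 0 0 0;-1 36 34 0 0 0 0;-1 36 34 0 0 0 0;-1 37 33 0 0 0 0;-1 0 0 40 0 0 0;-1 0 0 40 0 0 0;-1 0 0 38 0 0 0;-1 0 0 0 0 0 0'
python3 - <<'E'
from h import *
st();w,c=snap("wrist","w9.png")
for n in("jar_1_mid","captop_1"): find(n,"wrist",4)
g=cv2.cvtColor(w,cv2.COLOR_BGR2GRAY)
for q in cv2.HoughCircles(cv2.GaussianBlur(g,(5,5),1),cv2.HOUGH_GRADIENT,1,30,param1=80,param2=22,minRadius=17,maxRadius=34)[0][:8]:
    if q[1]<262: print("circ",q,p2w(c,q[:2],102).round(1),"expected r",389.6*19.5/ (c[1]@p2w(c,q[:2],102)+c[2])[2])
t=cam("top")
q=np.array([p2w(t,u,10)[:2] for u in((307,271),(357,268),(362,303),(312,309))]);print("tray",q.round(),q.mean(0).round(1))
E
```

```text
time_s: 18.82
ee_pos: [586.2, -318.3, 251.7]
ee_rot: [-179.6, -0.2, 86.3]
force: [0.4, -0.6, 0.3]
gripper_width: 91.2
gripper_force: 0.0
{'time_s': 18.8, 'ee_pos': [586.2, -318.3, 251.7], 'ee_rot': [-179.6, -0.2, 86.3], 'force': [0.4, -0.6, 0.3], 'gripper_width': 91.2, 'gripper_force': 0.0, 'qpos': [-29.5, 25.7, 69.7, 0.0, 85.0, -25.8]}
wrist jar_1_mid [([589.0, -215.0, 51.0], 0.52), ([584.0, -239.0, 106.0], 0.24)]
wrist captop_1 [([586.0, -243.0, 107.0], 0.74), ([586.0, -291.0, 105.0], 0.56)]
circ [600.5 193.5  26.6] [ 833.6 -309.9  102. ] expected r 22.146341455407843
tray [[ 467.   19.]
 [ 478. -129.]
 [ 375. -144.]
 [ 356.    3.]] [419.2 -62.8]
```

View pics/w9.png

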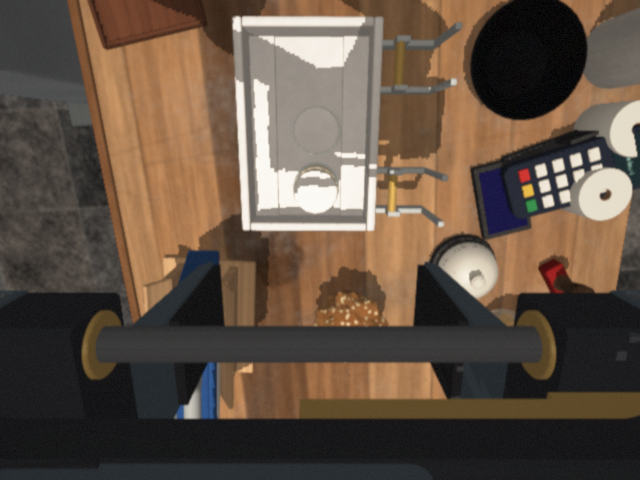

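The jar caps are centred at (317,130) and (316,190) px.

```bash
python3 - <<'E'
from h import *
c=cam("wrist")
for u in((317,130),(316,190)):
    X=p2w(c,u,102); print(X.round(1)); delta((X[0],X[1],110)); delta((X[0],X[1],28))
b=[p2w(c,u,80)[:2] for u in((236,18),(382,17),(372,229),(245,228))];print(np.round(b,1),np.mean(b,0))
E
```

```text
[ 592.  -242.1  102. ]
shift [ 78.   -2.2 147. ] yaw now 86.3
shift [ 78.1  -2.5 229. ] yaw now 86.3
[ 587.6 -293.7  102. ]
shift [ 26.2  -3.2 147.1] yaw now 86.3
shift [ 26.3  -3.5 229.1] yaw now 86.3
[[ 529.4 -146. ]
 [ 653.4 -153.3]
 [ 639.5 -339. ]
 [ 515.5 -329.7]] [ 584.4395879  -241.99318802]
```

```bash
python3 -m crank '-0.36 13 -1.4 0 0 0 0;-0.36 13 -1.4 0 0 0 0;-0.36 0 0 40 0 0 0;-0.36 0 0 40 0 0 0;-0.36 0 0 40 0 0 0;-0.36 0 0 27 0 0 0;-0.36 0 0 0 0 0 0;-0.36 0 0 0 0 0 0'
python3 - <<'E'
from h import *
st();w,c=snap("wrist","w10.png")
for n in("jar_1_mid","captop_1"): find(n,"wrist",4)
E
```

```text
time_s: 19.98
ee_pos: [587.7, -293.1, 109.7]
ee_rot: [179.8, 0.1, 86.3]
force: [0.8, -0.0, -0.1]
gripper_width: 61.8
gripper_force: 0.0
{'time_s': 20.0, 'ee_pos': [587.7, -293.1, 109.7], 'ee_rot': [179.8, 0.1, 86.3], 'force': [0.8, -0.0, -0.1], 'gripper_width': 61.8, 'gripper_force': 0.0, 'qpos': [-27.5, 28.7, 85.2, 0.0, 65.9, -23.8]}
wrist jar_1_mid []
wrist captop_1 [([587.0, -287.0, 105.0], 0.96), ([584.0, -237.0, 106.0], 0.87), ([493.0, -454.0, 9.0], 0.43)]
```

View pics/w10.png

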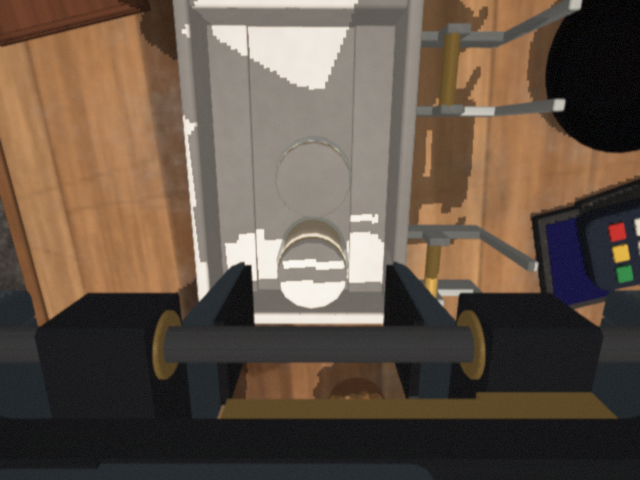

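Jar B's cap centre is at (312,272) px and the fingers' middle is at about 319, so I shift -3.5 mm in tool y and +2 mm in tool x. Then I go down and grip.

```bash
python3 -m crank '-0.36 2 -3.5 0 0 0 0;-0.36 0 0 25 0 0 0;-0.36 0 0 25 0 0 0;-0.36 0 0 20 0 0 0;-0.36 0 0 11 0 0 0;-0.36 0 0 0 0 0 0;1 0 0 0 0 0 0;1 0 0 0 0 0 0;1 0 0 0 0 0 0;1 0 0 0 0 0 0' 20
python3 -m crank '1 0 0 -10 0 0 0;1 0 0 -30 0 0 0;1 0 0 -40 0 0 0;1 0 0 -60 0 0 0;1 0 0 -60 0 0 0;1 0 0 0 0 0 0'
```

```text
time_s: 21.38
ee_pos: [583.7, -291.0, 27.5]
ee_rot: [179.9, 0.0, 86.3]
force: [-0.1, 0.6, 3.0]
gripper_width: 43.6
gripper_force: 20.0
time_s: 22.12
ee_pos: [585.7, -292.1, 233.5]
ee_rot: [179.4, 0.3, 86.3]
force: [0.3, 0.1, -1.3]
gripper_width: 44.0
gripper_force: 20.0
```

```bash
python3 -m crank '1 22 -48 -17 0 0 0;1 22 -48 -17 0 0 0;1 22 -48 -17 0 0 0;1 22 -48 -17 0 0 0;1 50 -3.6 0 0 0 0;1 50 -3.6 0 0 0 0;1 50 -3.6 0 0 0 0;1 50 -3.6 0 0 0 0;1 50 -3.6 0 0 0 0;1 50 -3.6 0 0 0 0' 20
python3 -m crank '1 32 0 0 0 0 0;1 0 0 0 0 0 0;1 0 0 0 0 0 0'
python3 - <<'E'
from h import *
st();w,c=snap("wrist","w11.png")
for n in("press_bed","lever_bar","captop_1","jar_1_mid"): find(n,"wrist",2)
h=cv2.cvtColor(w,cv2.COLOR_BGR2HSV);m=cv2.inRange(h,(45,140,70),(80,255,255));n,l,s,ce=cv2.connectedComponentsWithStats(m)
for i in range(1,n):
    if s[i][4]>300: print("green",s[i],ce[i].round(1),p2w(c,ce[i],22).round(1))
E
```

```text
time_s: 23.38
ee_pos: [394.3, 111.5, 293.8]
ee_rot: [-179.9, 0.0, 86.3]
force: [1.1, 0.3, -2.0]
gripper_width: 43.8
gripper_force: 20.0
time_s: 23.75
ee_pos: [396.9, 141.6, 294.1]
ee_rot: [-179.9, 0.1, 86.3]
force: [-0.1, 0.1, -0.2]
gripper_width: 43.5
gripper_force: 20.0
{'time_s': 23.8, 'ee_pos': [396.9, 141.6, 294.1], 'ee_rot': [-179.9, 0.1, 86.3], 'force': [-0.1, 0.1, -0.2], 'gripper_width': 43.5, 'gripper_force': 20.0, 'qpos': [18.1, 1.2, 96.5, -0.0, 82.5, 21.8]}
wrist press_bed [([414.0, 248.0, 24.0], 0.93), ([397.0, 140.0, 370.0], 0.36)]
wrist lever_bar []
wrist captop_1 [([399.0, 139.0, 370.0], 0.56)]
wrist jar_1_mid []
green [326 137  32  21 436] [342.7 147.4] [427.2 197.9  22. ]
```

View pics/w11.png

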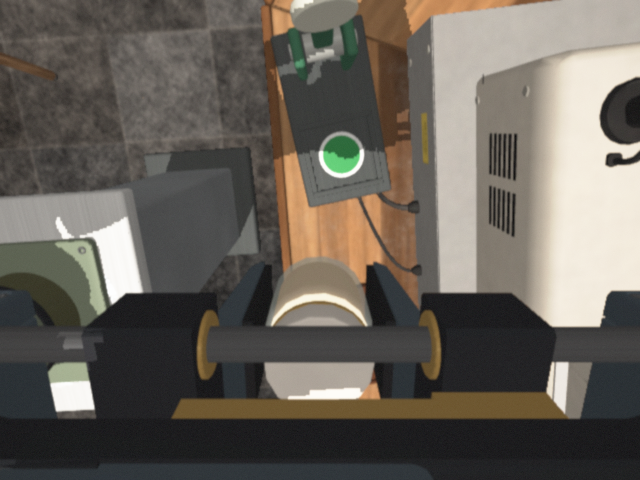

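```bash
python3 - <<'E'
from h import *
t=cam("top");w=cam("wrist")
print("top bed",p2w(t,(249.5,285.5),22).round(1)); im,_=snap("top")
h=cv2.cvtColor(im,cv2.COLOR_BGR2HSV);m=cv2.inRange(h,(50,150,70),(75,255,255));n,l,s,ce=cv2.connectedComponentsWithStats(m)
for i in range(1,n):
    if s[i][4]>30: print("green",s[i],ce[i].round(1),p2w(t,ce[i],22).round(1))
print("plate corners wrist",[p2w(w,u,22)[:2].round(1).tolist() for u in((309,206),(390,188),(341,155))])
for n in ("press_bed","tray_floor"): find(n,"top")
print(w2p(w,(414,248,22)),w2p(t,(427,198,22)))
E
```

```text
top bed [422.7 186.   22. ]
plate corners wrist [[384.2, 131.4], [482.6, 146.7], [426.0, 189.4]]
top press_bed [([435.0, 310.0, 214.0], 0.69)]
top tray_floor [([420.0, -62.0, 4.0], 0.91)]
[327.686741   102.97309071] [245.42359557 283.9619303 ]
```

```bash
python3 - <<'E'
from h import *
w=cam("wrist")
for u in((408,60),(414,150),(417,260)): print("till foot",u,p2w(w,u,0).round(1))
for u in((436,15),(437,120),(438,250)): print("till top edge",u,[ (z,p2w(w,u,z)[0].round(1)) for z in(60,80,100,150)])
print("plate edge",[p2w(w,u,22)[:2].round(1).tolist() for u in((309,206),(274,48),(390,188),(357,20))])
E
```

```text
till foot (408, 60) [509.9 290.4   0. ]
till foot (414, 150) [516.7 188.4   0. ]
till foot (417, 260) [520.5  46.    0. ]
till top edge (436, 15) [(60, np.float64(524.3)), (80, np.float64(518.6)), (100, np.float64(512.9)), (150, np.float64(498.6))]
till top edge (437, 120) [(60, np.float64(526.8)), (80, np.float64(520.9)), (100, np.float64(515.1)), (150, np.float64(500.5))]
till top edge (438, 250) [(60, np.float64(530.0)), (80, np.float64(524.0)), (100, np.float64(518.1)), (150, np.float64(503.1))]
plate edge [[384.3, 131.8], [359.0, 309.1], [482.8, 147.1], [450.6, 330.4]]
```

The bed disc is at (341,154) px, which gives (425.5,190). The two front plate corners and the top view agree with that to about 3 mm. The press x axis is about 98.8°. I place the jar with yaw 90 and a little towards -x, so that the hand clears the till.

```bash
python3 -m crank '1 0 0 0 0 0 -3.7;1 24 13 0 0 0 0;1 24.4 12.6 0 0 0 0;1 0 0 50 0 0 0;1 0 0 50 0 0 0;1 0 0 50 0 0 0;1 0 0 50 0 0 0;1 0 0 34 0 0 0;1 0 0 0 0 0 0;1 0 0 0 0 0 0'
python3 - <<'E'
from h import *
st(); delta((422.5,190,7.5))
E
```

```text
time_s: 25.4
ee_pos: [424.5, 191.0, 62.2]
ee_rot: [179.9, -0.1, 90.0]
force: [1.2, -0.2, -1.2]
gripper_width: 43.4
gripper_force: 20.0
{'time_s': 25.4, 'ee_pos': [424.5, 191.0, 62.2], 'ee_rot': [179.9, -0.1, 90.0], 'force': [1.2, -0.2, -1.2], 'gripper_width': 43.4, 'gripper_force': 20.0, 'qpos': [22.8, 16.0, 114.4, 0.0, 49.4, 22.9]}
shift [-1.1 -2.1 54.7] yaw now 90.0
```

```bash
python3 -m crank '1 -1 -1.5 20 0 0 0;1 0 0 20 0 0 0;1 0 0 8 0 0 0;1 0 0 3 0 0 0;1 0 0 0 0 0 0' 20
python3 -m crank '1 0 0 2 0 0 0;1 0 0 2 0 0 0;1 0 0 0 0 0 0'
```

```text
time_s: 26.02
ee_pos: [422.4, 189.8, 10.7]
ee_rot: [179.9, -0.0, 90.0]
force: [0.3, -0.3, -2.3]
gripper_width: 43.7
gripper_force: 20.0
time_s: 26.4
ee_pos: [422.2, 189.8, 7.4]
ee_rot: [179.9, -0.0, 90.0]
force: [-2.8, -0.6, 11.6]
gripper_width: 43.6
gripper_force: 20.0
```

```bash
python3 -m crank '-0.36 0 0 0 0 0 0;-0.36 0 0 0 0 0 0;-0.36 0 0 -10 0 0 0;-0.36 0 0 -40 0 0 0;-0.36 0 0 -60 0 0 0;-0.36 0 0 -60 0 0 0;-0.36 0 0 -60 0 0 0;-0.36 0 0 -60 0 0 0;0 0 0 -40 0 0 0;0 0 0 0 0 0 -10'
python3 -m crank '0 0 0 0 0 0 -10;0 0 0 0 0 0 -10;0 0 0 0 0 0 -10;0 0 0 0 0 0 -10;0 0 0 0 0 0 -10;0 0 0 0 0 0 -10;0 0 0 0 0 0 -10;0 0 0 0 0 0 -10;0 -4 55 0 0 0 0;0 -4 55 0 0 0 0'
python3 -m crank '0 0 0 0 0 0 0;0 0 0 0 0 0 0'
python3 - <<'E'
from h import *
st();w,c=snap("wrist","w12.png")
for n in("lever_bar","captop_1","jar_1_mid"): find(n,"wrist",2)
print(w2p(c,(404.9,322.3,290)))
E
```

```text
time_s: 27.65
ee_pos: [422.9, 190.0, 340.3]
ee_rot: [179.5, -0.1, 100.2]
force: [-1.5, 0.2, 0.4]
gripper_width: 46.5
gripper_force: 0.0
time_s: 28.9
ee_pos: [429.7, 300.2, 336.9]
ee_rot: [180.0, 0.1, 179.9]
force: [1.7, -0.0, 0.5]
gripper_width: 45.7
gripper_force: 0.0
time_s: 29.15
ee_pos: [429.4, 299.1, 336.1]
ee_rot: [-180.0, -0.0, 180.0]
force: [-0.3, 0.4, 0.2]
gripper_width: 45.7
gripper_force: 0.0
{'time_s': 29.2, 'ee_pos': [429.4, 299.1, 336.1], 'ee_rot': [-180.0, -0.0, 180.0], 'force': [-0.3, 0.4, 0.2], 'gripper_width': 45.7, 'gripper_force': 0.0, 'qpos': [33.6, 10.4, 80.1, -0.0, 89.5, -56.4]}
wrist lever_bar [([404.0, 313.0, 292.0], 0.81)]
wrist captop_1 [([423.0, 189.0, 83.0], 0.65)]
wrist jar_1_mid []
[352.34091666 216.67801853]
```

View pics/w12.png

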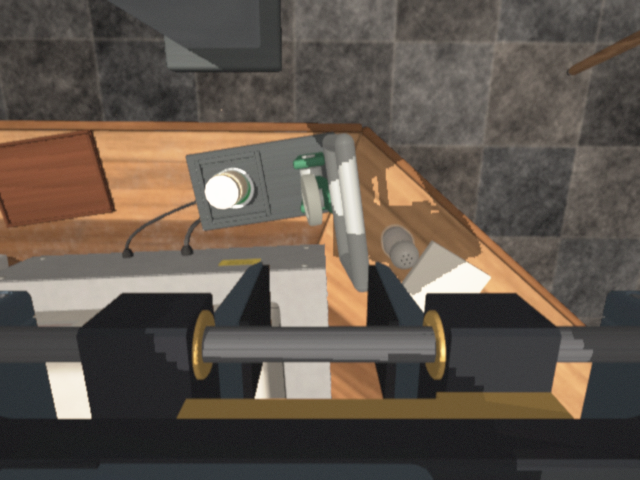

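The lever bar runs from (342,140) to (360,283) px, within about 5 px of where the press pose puts it. The jar stands on the bed, with its cap at (224,190) px. That was the last of my 14 pictures, so the rest goes by numbers. I grip the bar now.

```bash
python3 -m crank '0 0 0 0 0 0 -8.8;0 21.7 26.6 0 0 0 0;0 0 0 30 0 0 0;0 0 0 30 0 0 0;0 0 0 29 0 0 0;0 0 0 0 0 0 0' 30
python3 -c "
from h import *
st()"
python3 -m crank '1 0 0 0 0 0 0;1 0 0 0 0 0 0;1 0 0 0 0 0 0;1 0 0 0 0 0 0'
```

```text
time_s: 30.1
ee_pos: [403.2, 321.0, 245.5]
ee_rot: [-179.9, -0.2, -171.3]
force: [-0.1, 0.2, 0.8]
gripper_width: 45.9
gripper_force: 0.0
{'time_s': 30.1, 'ee_pos': [403.2, 321.0, 245.5], 'ee_rot': [-179.9, -0.2, -171.3], 'force': [-0.1, 0.2, 0.8], 'gripper_width': 45.9, 'gripper_force': 0.0, 'qpos': [37.2, 11.3, 91.6, 0.0, 77.3, -61.5]}
time_s: 30.6
ee_pos: [404.7, 321.3, 247.7]
ee_rot: [-179.8, 0.1, -171.2]
force: [1.2, -3.4, 3.3]
gripper_width: 11.3
gripper_force: 30.0
```

```bash
python3 -m crank '1 0 -23.7 -2.1 0 0 0;1 0 -23.8 0.8 0 0 0;1 0 -23.5 3.7 0 0 0;1 0 -22.9 6.5 0 0 0;1 0 -21.9 9.3 0 0 0;1 0 0 0 0 0 0' 30
python3 -m crank '1 0 -20.6 11.9 0 0 0;1 0 -19 14.3 0 0 0;1 0 -17.2 16.5 0 0 0;1 0 -15 18.5 0 0 0;1 0 -12.7 20.2 0 0 0;1 0 0 0 0 0 0'
python3 -m crank '1 0 -10.1 21.6 0 0 0;1 0 -7.4 22.6 0 0 0;1 0 0 0 0 0 0'
```

```text
time_s: 31.35
ee_pos: [421.8, 208.0, 229.3]
ee_rot: [179.9, 0.0, -171.3]
force: [-2.1, 0.9, 5.1]
gripper_width: 11.4
gripper_force: 30.0
time_s: 32.1
ee_pos: [434.4, 124.5, 147.2]
ee_rot: [-180.0, -0.1, -171.3]
force: [-2.5, -0.5, 4.3]
gripper_width: 11.4
gripper_force: 30.0
time_s: 32.48
ee_pos: [437.1, 106.6, 103.2]
ee_rot: [-179.9, -0.1, -171.2]
force: [-3.3, -5.2, 6.0]
gripper_width: 11.2
gripper_force: 30.0
```

```bash
python3 -m crank '1 0 -4.6 23.4 0 0 0;1 0 -1.7 12 0 0 0;1 0 0 0 0 0 0' 30
python3 -m crank '1 0 -0.5 8 0 0 0;1 0 0 0 0 0 0;1 0 0 0 0 0 0'
python3 -m crank '1 0 0 4 0 0 0;1 0 0 0 0 0 0;1 0 0 0 0 0 0'
```

```text
time_s: 32.85
ee_pos: [438.1, 100.0, 68.1]
ee_rot: [-179.8, -0.1, -171.1]
force: [-2.0, -7.7, 5.5]
gripper_width: 11.4
gripper_force: 30.0
time_s: 33.22
ee_pos: [438.3, 99.4, 60.7]
ee_rot: [-179.8, -0.1, -171.1]
force: [-1.5, -9.4, 5.8]
gripper_width: 11.5
gripper_force: 30.0
time_s: 33.6
ee_pos: [438.3, 99.2, 56.9]
ee_rot: [-179.8, -0.1, -171.1]
force: [-1.4, -10.2, 7.2]
gripper_width: 11.5
gripper_force: 30.0
```

```bash
python3 -m crank '1 0 -1 3 0 0 0;1 0 0 0 0 0 0;1 0 0 0 0 0 0' 30
python3 -m crank '1 0 0 3 0 0 0;1 0 0 0 0 0 0;1 0 0 0 0 0 0'
python3 -m crank '1 0 0 3 0 0 0;1 0 0 0 0 0 0;1 0 0 0 0 0 0'
```

```text
time_s: 33.98
ee_pos: [438.3, 99.2, 53.9]
ee_rot: [-179.9, -0.1, -171.2]
force: [-3.5, -6.7, 7.8]
gripper_width: 11.1
gripper_force: 30.0
time_s: 34.35
ee_pos: [438.3, 99.0, 50.9]
ee_rot: [-179.9, -0.1, -171.1]
force: [-2.3, -8.0, 7.8]
gripper_width: 11.4
gripper_force: 30.0
time_s: 34.72
ee_pos: [438.4, 99.0, 47.9]
ee_rot: [-179.9, -0.1, -171.1]
force: [-2.7, -7.1, 6.4]
gripper_width: 11.3
gripper_force: 30.0
```

```bash
python3 -m crank '1 0 0 3 0 0 0;1 0 0 0 0 0 0;1 0 0 0 0 0 0' 30
python3 -m crank '1 0 0 3 0 0 0;1 0 0 0 0 0 0;1 0 0 0 0 0 0'
python3 - <<'E'
from h import *
print(env.state()["torque"])
for c in("scene","top"):
    snap(c)
    for n in("lever_bar","captop_1"): find(n,c)
E
```

```text
time_s: 35.1
ee_pos: [438.5, 99.0, 46.4]
ee_rot: [-179.9, -0.0, -171.1]
force: [-5.8, -7.4, 20.8]
gripper_width: 11.0
gripper_force: 30.0
time_s: 35.48
ee_pos: [439.1, 99.1, 45.0]
ee_rot: [-179.9, 0.1, -171.1]
force: [-9.8, -9.3, 34.2]
gripper_width: 11.6
gripper_force: 30.0
[-1.3623878   1.48557593 -0.15916538]
scene lever_bar [([417.0, 178.0, 101.0], 0.68)]
scene captop_1 [([584.0, -246.0, 103.0], 0.43)]
top lever_bar [([410.0, 246.0, 110.0], 0.55)]
top captop_1 [([590.0, -238.0, 102.0], 0.6), ([606.0, -453.0, 61.0], 0.55)]
```

The stop is reached: the force rose steeply from 7 to 34 N. I bring the lever back up along the same path.

```bash
python3 -m crank '1 0 1 -15 0 0 0;1 0 0.5 -12 0 0 0;1 0 1.7 -12 0 0 0;1 0 4.6 -23.4 0 0 0;1 0 7.4 -22.6 0 0 0;1 0 10.1 -21.6 0 0 0;1 0 12.7 -20.2 0 0 0;1 0 15 -18.5 0 0 0;1 0 17.2 -16.5 0 0 0;1 0 19 -14.3 0 0 0' 30
python3 -m crank '1 0 20.6 -11.9 0 0 0;1 0 21.9 -9.3 0 0 0;1 0 22.9 -6.5 0 0 0;1 0 23.5 -3.7 0 0 0;1 0 23.8 -0.8 0 0 0;1 0 23.7 2.1 0 0 0;1 0 0 0 0 0 0;1 0 0 0 0 0 0'
python3 -m crank '0 0 0 0 0 0 0;0 0 0 0 0 0 0;0 0 0 0 0 0 0;0 0 0 -30 0 0 0;0 0 0 -30 0 0 0;0 0 0 -30 0 0 0;0 0 0 0 0 0 0'
python3 - <<'E'
from h import *
st();w,c=snap("wrist","w13.png")
for n in("lever_bar","captop_1"): find(n,"wrist")
snap("scene"); find("lever_bar","scene"); find("captop_1","scene")
E
```

```text
time_s: 37.02
ee_pos: [424.1, 194.4, 214.6]
ee_rot: [179.4, -0.1, -171.2]
force: [6.6, 18.3, -29.7]
gripper_width: 11.3
gripper_force: 30.0
time_s: 38.02
ee_pos: [404.9, 320.7, 243.3]
ee_rot: [-179.5, -0.1, -171.2]
force: [9.2, -4.0, -18.5]
gripper_width: 11.3
gripper_force: 30.0
time_s: 38.9
ee_pos: [404.9, 323.4, 339.8]
ee_rot: [179.8, 0.3, -171.2]
force: [-0.5, 0.8, -0.5]
gripper_width: 45.4
gripper_force: 0.0
{'time_s': 38.9, 'ee_pos': [404.9, 323.4, 339.8], 'ee_rot': [179.8, 0.3, -171.2], 'force': [-0.5, 0.8, -0.5], 'gripper_width': 45.4, 'gripper_force': 0.0, 'qpos': [37.3, 9.6, 80.6, 0.0, 89.4, -61.4]}
wrist lever_bar [([402.0, 315.0, 293.0], 0.63), ([406.0, 267.0, 27.0], 0.25)]
wrist captop_1 [([397.0, 319.0, 290.0], 0.57)]
scene lever_bar [([411.0, 302.0, 222.0], 0.62), ([596.0, -233.0, 58.0], 0.62)]
scene captop_1 [([426.0, 179.0, 76.0], 0.63), ([412.0, 173.0, 61.0], 0.59)]
```

```bash
python3 -m crank '0 1.9 -51.3 0 0 0 0;0 1.9 -51.3 0 0 0 0;0 1.9 -51.3 0 0 0 0' 20
python3 -m crank '-0.36 0 0 0 0 0 9.88;-0.36 0 0 0 0 0 9.88;-0.36 0 0 0 0 0 9.88;-0.36 0 0 0 0 0 9.88;-0.36 0 0 0 0 0 9.88;-0.36 0 0 0 0 0 9.88;-0.36 0 0 0 0 0 9.88;-0.36 0 0 0 0 0 9.88;-0.36 0 0 0 0 0 9.88;-0.36 0 0 0 0 0 9.88'
python3 -m crank '-0.36 -30 0 60 0 0 0;-0.36 0 0 40 0 0 0;-0.36 0 0 0 0 0 0;-0.36 0 0 0 0 0 0'
cat >> h.py <<'E'
def caps(z,zoff=0):
    """bright round blobs in the wrist picture -> world at height z"""
    w,c=snap("wrist"); g=cv2.cvtColor(w,cv2.COLOR_BGR2GRAY)
    r0=389.6*19.5/(c[1]@p2w(c,(318,200),z)+c[2])[2]; print("r expected",round(r0,1))
    h=cv2.HoughCircles(cv2.medianBlur(g,5),cv2.HOUGH_GRADIENT,1,20,param1=60,param2=14,minRadius=int(r0*.85),maxRadius=int(r0*1.15)+1)
    for q in ([] if h is None else h[0][:8]):
        if q[1]<300 and 150<q[0]<500: print("circ",q.round(1),p2w(c,q[:2],z)[:2].round(1),"V",g[int(q[1]),int(q[0])])
E
python3 - <<'E'
from h import *
st(); caps(76); 
for i in range(2): find("captop_1","wrist"); snap("wrist")
E
```

```text
time_s: 39.58
ee_pos: [421.8, 168.0, 336.2]
ee_rot: [-180.0, -0.1, -171.2]
force: [-0.2, -1.3, -0.5]
gripper_width: 45.9
gripper_force: 0.0
time_s: 40.83
ee_pos: [421.7, 169.4, 336.2]
ee_rot: [-179.9, 0.0, 89.6]
force: [0.5, -0.3, -0.5]
gripper_width: 61.9
gripper_force: 0.0
time_s: 41.32
ee_pos: [423.0, 142.0, 242.4]
ee_rot: [179.9, -0.0, 90.0]
force: [-0.2, 0.2, 0.2]
gripper_width: 62.1
gripper_force: 0.0
{'time_s': 41.3, 'ee_pos': [423.0, 142.0, 242.4], 'ee_rot': [179.9, -0.0, 90.0], 'force': [-0.2, 0.2, 0.2], 'gripper_width': 62.1, 'gripper_force': 0.0, 'qpos': [17.1, 4.7, 100.0, 0.0, 75.1, 17.1]}
r expected 20.9
circ [317.5 162.5  24.4] [421.6 191.8] V 172
wrist captop_1 [([426.0, 190.0, 77.0], 0.86)]
wrist captop_1 [([422.0, 188.0, 78.0], 0.64)]
```

```bash
python3 -m crank '-0.36 24 -0.5 40 0 0 0;-0.36 24 -0.5 40 0 0 0;-0.36 0 0 30 0 0 0;-0.36 0 0 0 0 0 0;-0.36 0 0 0 0 0 0'
python3 - <<'E'
from h import *
st(); caps(76); z=[]
for i in range(5):
    snap("wrist"); r=models.search_frame("captop_1","wrist"); z+=[np.round(r[0]["point"],1).tolist()] if r else []
print(z,np.mean(z,0))
E
```

```text
time_s: 42.2
ee_pos: [422.2, 190.0, 132.5]
ee_rot: [179.9, -0.1, 90.0]
force: [-0.9, -0.4, -0.1]
gripper_width: 62.0
gripper_force: 0.0
{'time_s': 42.2, 'ee_pos': [422.2, 190.0, 132.5], 'ee_rot': [179.9, -0.1, 90.0], 'force': [-0.9, -0.4, -0.1], 'gripper_width': 62.0, 'gripper_force': 0.0, 'qpos': [22.8, 11.1, 109.0, 0.0, 59.7, 22.8]}
r expected 30.1
circ [318.5 252.5  27.7] [421.5 188.8] V 255
circ [321.5 232.5  28.8] [423.5 202.7] V 188
circ [357.5 241.5  31. ] [447.5 196.5] V 120
circ [227.5  59.5  26.6] [368.  308.2] V 135
circ [325.5  29.5  27.7] [425.7 324.1] V 134
[[408.0, 293.4, 212.7], [422.9, 192.4, 76.7], [422.8, 192.4, 76.4], [423.2, 192.6, 80.8], [424.4, 188.6, 77.1]] [420.26 211.88 104.74]
```

```bash
python3 -m crank '-0.36 0 0 40 0 0 0;-0.36 0 0 40 0 0 0;-0.36 0 0 30 0 0 0;-0.36 0 0 15 0 0 0;-0.36 0 0 0 0 0 0;1 0 0 0 0 0 0;1 0 0 0 0 0 0;1 0 0 0 0 0 0;1 0 0 0 0 0 0' 20
python3 -m crank '1 0 0 -10 0 0 0;1 0 0 -30 0 0 0;1 0 0 -50 0 0 0;1 0 0 -50 0 0 0;1 0 0 0 0 0 0'
python3 - <<'E'
from h import *
w,c=snap("top"); b=cv2.inRange(cv2.cvtColor(w,cv2.COLOR_BGR2HSV),(0,90,30),(14,220,140))[255:325,290:380]
cs,_=cv2.findContours(b,cv2.RETR_EXTERNAL,cv2.CHAIN_APPROX_SIMPLE); k=max(cs,key=cv2.contourArea); r=cv2.minAreaRect(k); q=cv2.boxPoints(r)+[290,255]
X=np.array([p2w(c,u,8)[:2] for u in q]); print(cv2.contourArea(k),X.round(1),X.mean(0).round(1))
E
```

```text
time_s: 43.88
ee_pos: [421.2, 189.6, 6.1]
ee_rot: [180.0, -0.0, 90.0]
force: [1.7, -0.1, -1.3]
gripper_width: 43.3
gripper_force: 20.0
time_s: 44.5
ee_pos: [423.5, 190.7, 150.3]
ee_rot: [179.5, -0.2, 90.0]
force: [-0.1, -0.8, -1.9]
gripper_width: 43.6
gripper_force: 20.0
3475.5 [[ 514.2   70. ]
 [ 517.4 -194.1]
 [ 340.7 -194.3]
 [ 337.8   67. ]] [427.5 -62.9]
```

```bash
python3 - <<'E'
from h import *
K=camera_model("wrist")["K"];M=camera_model("wrist")["mount"]
def C(p,e):
    Rt=Ro.from_euler("xyz",e,degrees=True).as_matrix();R=(Rt@M[:3,:3]).T;return K,R,-R@(Rt@M[:3,3]+np.array(p))
a=C((429.4,299.1,336.1),(180,0,180)); b=C((461.9,-233.7,161.7),(180,0,86.4)); d=C((458.7,-233.1,90),(180,0,86.4))
print("y+ end",[p2w(a,u,10)[:2].round(1).tolist() for u in((92,131),(113,211))])
print("y- end w2",[p2w(b,u,10)[:2].round(1).tolist() for u in((333,94),(210,121))],"w3",[p2w(d,u,10)[:2].round(1).tolist() for u in((342,84),(190,121))])
E
python3 -m crank '1 -50 0 -20 0 0 0;1 -55 0 0 0 0 0;1 -55 0 0 0 0 0;1 -40 0 0 0 0 0;1 0 0 0 0 0 0;1 0 0 0 0 0 0'
python3 - <<'E'
from h import *
st();snap("wrist","w14.png");find("tray_floor","wrist")
E
```

```text
y+ end [[352.3, 7.1], [457.0, 19.2]]
y- end w2 [[479.8, -127.7], [374.6, -142.5]] w3 [[480.0, -127.1], [377.1, -143.8]]
time_s: 45.3
ee_pos: [420.0, -10.0, 164.9]
ee_rot: [-179.8, -0.0, 89.9]
force: [-0.3, 0.9, -1.6]
gripper_width: 43.3
gripper_force: 20.0
{'time_s': 45.3, 'ee_pos': [420.0, -10.0, 164.9], 'ee_rot': [-179.8, -0.0, 89.9], 'force': [-0.3, 0.9, -1.6], 'gripper_width': 43.3, 'gripper_force': 20.0, 'qpos': [-3.0, 5.6, 110.6, 0.0, 63.9, -2.9]}
wrist tray_floor [([417.0, -23.0, 4.0], 0.91)]
```

```bash
python3 -m crank '1 -17.4 -11 0 0 0 0;1 0 0 50 0 0 0;1 0 0 50 0 0 0;1 0 0 40 0 0 0;1 0 0 20 0 0 0;1 0 0 8 0 0 0;1 0 0 3 0 0 0;1 0 0 0 0 0 0'
python3 -m crank '1 0 0 2 0 0 0;1 0 0 2 0 0 0;1 0 0 0 0 0 0'
```

```text
time_s: 46.4
ee_pos: [410.6, -27.6, -4.4]
ee_rot: [179.9, 0.0, 90.0]
force: [0.2, 0.0, -1.4]
gripper_width: 43.5
gripper_force: 20.0
time_s: 46.78
ee_pos: [409.8, -27.8, -8.9]
ee_rot: [180.0, -0.0, 90.0]
force: [-0.0, 0.4, -1.6]
gripper_width: 43.9
gripper_force: 20.0
```

```bash
python3 -m crank '1 0 0 1.5 0 0 0;1 0 0 0 0 0 0' 20
python3 -m crank '1 0 0 1.5 0 0 0;1 0 0 0 0 0 0' 20
```

```text
time_s: 47.02
ee_pos: [409.8, -27.8, -10.5]
ee_rot: [-180.0, -0.0, 90.0]
force: [0.7, -0.4, -1.2]
gripper_width: 43.8
gripper_force: 20.0
time_s: 47.28
ee_pos: [410.0, -27.8, -11.0]
ee_rot: [180.0, -0.0, 90.0]
force: [-3.2, 0.3, 12.1]
gripper_width: 43.8
gripper_force: 20.0
```

```bash
python3 -m crank '-0.36 0 0 0 0 0 0;-0.36 0 0 0 0 0 0;-0.36 0 0 -10 0 0 0;-0.36 0 0 -50 0 0 0;-0.36 0 0 -60 0 0 0;-0.36 0 0 -60 0 0 0;-0.36 0 0 -60 0 0 3.7;-0.36 -60 4 -10 0 0 0;-0.36 -60 4 -10 0 0 0;-0.36 -60 4 0 0 0 0'
python3 -m crank '-0.36 -25 55 0 0 0 0;-0.36 -25 55 0 0 0 0;-0.36 -25 55 0 0 0 0;0.1 -25 0 0 0 0 0;-0.36 0 0 0 0 0 0;-0.36 0 0 0 0 0 0;-0.36 0 0 0 0 0 0'
python3 - <<'E'
from h import *
st(); caps(102); find("captop_1","wrist"); snap("top"); find("captop_1","top",4); find("lid","top",1)
E
```

```text
time_s: 48.52
ee_pos: [410.4, -210.0, 249.8]
ee_rot: [179.8, 0.1, 86.3]
force: [1.3, 0.2, -0.3]
gripper_width: 62.2
gripper_force: 0.0
time_s: 49.4
ee_pos: [567.6, -317.9, 249.0]
ee_rot: [180.0, 0.0, 86.3]
force: [0.1, -0.2, 0.5]
gripper_width: 62.2
gripper_force: 0.0
{'time_s': 49.4, 'ee_pos': [567.6, -317.9, 249.0], 'ee_rot': [180.0, 0.0, 86.3], 'force': [0.1, -0.2, 0.5], 'gripper_width': 62.2, 'gripper_force': 0.0, 'qpos': [-30.3, 23.8, 73.1, 0.0, 83.0, -26.6]}
r expected 22.1
circ [487.5 270.5  25.4] [ 720.1 -375.5] V 221
circ [467.5 269.5  24.3] [ 701.5 -373.3] V 211
circ [437.5  66.5  19.9] [ 670.9 -197. ] V 158
wrist captop_1 [([584.0, -241.0, 108.0], 0.79)]
top captop_1 [([589.0, -238.0, 104.0], 0.69), ([410.0, -35.0, 63.0], 0.5)]
top lid [([466.0, -509.0, 154.0], 0.83)]
```

```bash
python3 -m crank '-0.36 40 7 0 0 0 0;-0.36 39 7.3 0 0 0 0;-0.36 0 0 40 0 0 0;-0.36 0 0 40 0 0 0;-0.36 0 0 40 0 0 0;-0.36 0 0 19 0 0 0;-0.36 0 0 0 0 0 0;-0.36 0 0 0 0 0 0'
python3 - <<'E'
from h import *
st();w,c=snap("wrist","w15.png"); find("captop_1","wrist",2); find("captop_1","wrist",2)
g=cv2.cvtColor(w,cv2.COLOR_BGR2GRAY)
cl=cv2.createCLAHE(4,(8,8)).apply(g); h=cv2.HoughCircles(cv2.GaussianBlur(cl,(5,5),1.2),cv2.HOUGH_GRADIENT,1,8,param1=60,param2=12,minRadius=32,maxRadius=39)
for q in h[0][:12]:
    if 270<q[0]<365 and q[1]<310: print(q)
print("row",g[255,230:410:4].tolist(),"\nrow",g[240,230:410:4].tolist())
E
```

```text
time_s: 50.65
ee_pos: [588.5, -241.1, 110.2]
ee_rot: [179.9, 0.0, 86.3]
force: [0.1, 0.2, 0.1]
gripper_width: 62.1
gripper_force: 0.0
{'time_s': 50.6, 'ee_pos': [588.5, -241.1, 110.2], 'ee_rot': [179.9, 0.0, 86.3], 'force': [0.1, 0.2, 0.1], 'gripper_width': 62.1, 'gripper_force': 0.0, 'qpos': [-23.3, 27.0, 88.2, 0.0, 64.7, -19.6]}
wrist captop_1 []
wrist captop_1 []
[318.5 271.5  35.1]
[316.5 251.5  32.9]
[316.5 279.5  37.3]
[317.5 263.5  32.7]
row [187, 242, 242, 241, 241, 241, 241, 239, 233, 241, 239, 238, 239, 230, 209, 117, 139, 138, 139, 139, 138, 140, 139, 138, 141, 142, 142, 141, 140, 113, 170, 227, 242, 242, 242, 241, 239, 238, 239, 234, 106, 103, 110, 138, 138] 
row [141, 142, 225, 241, 240, 241, 242, 237, 239, 219, 218, 235, 233, 232, 194, 123, 112, 194, 120, 106, 109, 109, 112, 112, 109, 105, 139, 188, 100, 113, 138, 221, 242, 240, 240, 240, 238, 237, 170, 159, 98, 95, 101, 135, 140]
```

```bash
python3 -m crank '-0.36 2 -0.5 0 0 0 0;-0.36 0 0 25 0 0 0;-0.36 0 0 25 0 0 0;-0.36 0 0 20 0 0 0;-0.36 0 0 12 0 0 0;-0.36 0 0 0 0 0 0;1 0 0 0 0 0 0;1 0 0 0 0 0 0;1 0 0 0 0 0 0;1 0 0 0 0 0 0' 20
python3 -m crank '1 0 0 -10 0 0 0;1 0 0 -30 0 0 0;1 0 0 -40 0 0 0;1 0 0 -60 0 0 0;1 0 0 -60 0 0 0;1 0 0 0 0 0 0'
```

```text
time_s: 52.05
ee_pos: [587.7, -238.9, 27.5]
ee_rot: [179.9, 0.0, 86.3]
force: [0.7, 0.3, 1.8]
gripper_width: 43.3
gripper_force: 20.0
time_s: 52.8
ee_pos: [589.8, -239.9, 233.5]
ee_rot: [179.4, 0.2, 86.3]
force: [0.4, 0.0, -2.2]
gripper_width: 43.8
gripper_force: 20.0
```

```bash
python3 -m crank '1 12 -48 -15 0 0 0;1 12 -48 -15 0 0 0;1 12 -48 -15 0 0 0;1 12 -48 -15 0 0 0;1 0 0 0 0 0 -3.7;1 52.7 3.2 0 0 0 0;1 52.7 3.2 0 0 0 0;1 52.7 3.2 0 0 0 0;1 52.7 3.2 0 0 0 0;1 52.7 3.2 0 0 0 0' 20
python3 -m crank '1 52.7 3.2 0 0 0 0;1 52.7 3.2 0 0 0 0;1 0 0 0 0 0 0;1 0 0 0 0 0 0'
python3 - <<'E'
from h import *
st(); delta((422.5,190,60)); snap("wrist"); find("captop_1","wrist",1)
E
```

```text
time_s: 54.05
ee_pos: [413.9, 86.5, 285.9]
ee_rot: [-179.9, 0.0, 90.0]
force: [0.5, -0.9, -1.7]
gripper_width: 43.3
gripper_force: 20.0
time_s: 54.55
ee_pos: [420.7, 189.9, 286.0]
ee_rot: [-179.9, 0.1, 90.0]
force: [-0.8, -0.2, -2.2]
gripper_width: 43.5
gripper_force: 20.0
{'time_s': 54.6, 'ee_pos': [420.7, 189.9, 286.0], 'ee_rot': [-179.9, 0.1, 90.0], 'force': [-0.8, -0.2, -2.2], 'gripper_width': 43.5, 'gripper_force': 20.0, 'qpos': [22.9, 5.2, 93.3, -0.0, 81.7, 22.9]}
shift [  0.5   2.3 226. ] yaw now 90.0
wrist captop_1 [([418.0, 187.0, 365.0], 0.65)]
```

```bash
python3 -m crank '1 0 1.5 55 0 0 0;1 0 0 60 0 0 0;1 0 0 60 0 0 0;1 0 0 50 0 0 0;1 0 0 30 0 0 0;1 0 0 15 0 0 0;1 0 0 4 0 0 0;1 0 0 0 0 0 0' 20
python3 -m crank '1 0 0 2 0 0 0;1 0 0 1 0 0 0;1 0 0 0 0 0 0'
```

```text
time_s: 55.65
ee_pos: [423.5, 190.0, 13.5]
ee_rot: [180.0, -0.0, 89.9]
force: [0.4, 0.3, -1.2]
gripper_width: 43.5
gripper_force: 20.0
time_s: 56.02
ee_pos: [423.1, 190.6, 10.3]
ee_rot: [180.0, -0.0, 90.0]
force: [-0.2, 0.2, -1.7]
gripper_width: 43.5
gripper_force: 20.0
```

```bash
python3 -m crank '1 0 0 2 0 0 0;1 0 0 0 0 0 0' 20
python3 -m crank '1 0 0 1 0 0 0;1 0 0 0 0 0 0' 20
```

```text
time_s: 56.28
ee_pos: [422.9, 190.5, 7.9]
ee_rot: [-180.0, 0.0, 90.0]
force: [-0.0, 0.6, -1.7]
gripper_width: 43.4
gripper_force: 20.0
time_s: 56.52
ee_pos: [423.0, 190.6, 7.5]
ee_rot: [180.0, -0.0, 90.0]
force: [-2.0, -0.3, 4.6]
gripper_width: 43.9
gripper_force: 20.0
```

```bash
python3 -m crank '-0.36 0 0 0 0 0 0;-0.36 0 0 0 0 0 0;-0.36 0 0 -10 0 0 0;-0.36 0 0 -40 0 0 0;-0.36 0 0 -60 0 0 0;-0.36 0 0 -60 0 0 0;-0.36 0 0 -60 0 0 0;-0.36 0 0 -60 0 0 0;0 0 0 -40 0 0 0;0 0 0 0 0 0 -9.88'
python3 -m crank '0 0 0 0 0 0 -9.88;0 0 0 0 0 0 -9.88;0 0 0 0 0 0 -9.88;0 0 0 0 0 0 -9.88;0 0 0 0 0 0 -9.88;0 0 0 0 0 0 -9.88;0 0 0 0 0 0 -9.88;0 0 0 0 0 0 -9.88;0 0 0 0 0 0 -9.88;0 0 0 0 0 0 0'
python3 -m crank '0 -0.6 44 0 0 0 0;0 -0.6 44 0 0 0 0;0 -0.6 44 0 0 0 0;0 0 0 0 0 0 0;0 0 0 0 0 0 0'
python3 - <<'E'
from h import *
st(); snap("wrist","w16.png");find("lever_bar","wrist",1); find("captop_1","wrist"); delta((404.5,321.3,247))
E
```

```text
time_s: 57.78
ee_pos: [424.2, 191.0, 341.5]
ee_rot: [179.5, -0.1, 100.1]
force: [-0.2, -0.0, -0.7]
gripper_width: 46.2
gripper_force: 0.0
time_s: 59.02
ee_pos: [422.8, 190.4, 337.5]
ee_rot: [180.0, 0.0, -171.4]
force: [-0.1, -0.6, 0.4]
gripper_width: 45.4
gripper_force: 0.0
time_s: 59.65
ee_pos: [404.5, 320.7, 337.1]
ee_rot: [-180.0, -0.0, -171.3]
force: [0.3, -0.5, 0.3]
gripper_width: 45.5
gripper_force: 0.0
{'time_s': 59.6, 'ee_pos': [404.5, 320.7, 337.1], 'ee_rot': [-180.0, -0.0, -171.3], 'force': [0.3, -0.5, 0.3], 'gripper_width': 45.5, 'gripper_force': 0.0, 'qpos': [37.2, 9.7, 80.9, -0.0, 89.5, -61.5]}
wrist lever_bar [([402.0, 314.0, 291.0], 0.71)]
wrist captop_1 [([408.0, -20.0, 59.0], 0.91), ([435.0, 189.0, 85.0], 0.91)]
shift [ 0.2  1.1 90.4] yaw now -171.4
```

```bash
python3 - <<'E'
from h import *
for i in range(3): snap("wrist");find("captop_1","wrist")
for c in("scene","top"): snap(c); find("captop_1",c,4)
w,c=snap("wrist"); print(w2p(c,(423,190,82)).round(),w2p(c,(435,189,82)).round(),w2p(c,(425.5,190,22)).round())
u,v=w2p(c,(423,190,82)).astype(int); g=cv2.cvtColor(w,cv2.COLOR_BGR2GRAY)[v-40:v+41,u-40:u+41]; m=(g>215).astype(np.uint8)
n,l,s,ce=cv2.connectedComponentsWithStats(m)
for i in range(1,n):
    if s[i][4]>80: print(s[i],(ce[i]+[u-40,v-40]).round(1),p2w(c,ce[i]+[u-40,v-40],82).round(1))
E
```

```text
wrist captop_1 [([408.0, -23.0, 60.0], 0.79), ([435.0, 190.0, 86.0], 0.77)]
wrist captop_1 [([434.0, 186.0, 87.0], 0.83), ([410.0, -24.0, 64.0], 0.8)]
wrist captop_1 [([435.0, 185.0, 88.0], 0.97), ([409.0, -25.0, 60.0], 0.84), ([410.0, -28.0, 56.0], 0.52)]
scene captop_1 [([599.0, -225.0, 56.0], 0.67), ([412.0, -37.0, 58.0], 0.54), ([435.0, 176.0, 86.0], 0.5)]
top captop_1 [([446.0, 192.0, 80.0], 0.71), ([410.0, -34.0, 60.0], 0.47)]
[203. 197.] [201. 207.] [215. 191.]
[  22   14   52   55 1100] [203.6 202.5] [429.1 191.8  82. ]
```

```bash
python3 - <<'E'
from h import *
K=camera_model("wrist")["K"];M=camera_model("wrist")["mount"]
def C(p,e):
    Rt=Ro.from_euler("xyz",e,degrees=True).as_matrix();R=(Rt@M[:3,:3]).T;return K,R,-R@(Rt@M[:3,3]+np.array(p))
for f,c in(("w12",C((429.4,299.1,336.1),(180,0,180))),("w16",C((404.5,320.7,337.1),(180,0,-171.2)))):
    w=cv2.imread(f"pics/{f}.png"); u,v=w2p(c,(423,190,82)).astype(int)
    cr=cv2.resize(w[v-45:v+46,u-45:u+46],None,fx=4,fy=4,interpolation=cv2.INTER_CUBIC); g=cv2.cvtColor(cr,cv2.COLOR_BGR2GRAY)
    r0=4*389.6*19.5/(c[1]@np.array((423,190,82))+c[2])[2]
    h=cv2.HoughCircles(cv2.GaussianBlur(g,(9,9),2),cv2.HOUGH_GRADIENT,1,10,param1=80,param2=15,minRadius=int(r0*.85),maxRadius=int(r0*1.2))
    print(f,(u,v),"r0",round(r0/4,1))
    for q in h[0][:5]:
        uv=(u-45+q[0]/4,v-45+q[1]/4); print(np.round(uv,1),round(q[2]/4,1),p2w(c,uv,82)[:2].round(1),p2w(c,uv,76)[:2].round(1))
    print(g[10:364:22,10:364:18])
E
```

```text
w12 (np.int64(222), np.int64(193)) r0 16.9
[223.6 191.4] 18.7 [420.7 191.9] [421.6 190.4]
[234.9 189.4] 19.0 [418.4 205. ] [419.3 203.7]
[232.9 186.4] 19.0 [415.  202.9] [415.8 201.5]
[220.6 192.9] 17.5 [422.5 188.3] [423.4 186.8]
[222.9 188.9] 20.1 [417.8 191.2] [418.7 189.7]
[[190 185 184 181 186 183 175 150 123 107 106 111 112 112 111 111 110 107
  112 111]
 [185 181 105 106 111 113 112 112 112 108 107 110 114 115 112 110 106 109
   82 113]
 [157 157 111 113 102 114 115 111 109  96 102 111 110 111 108 111 112 109
   93 110]
 [157 157 114 112 109  96 111 112 112 114 112 123 141 117 110 110 111 109
  107 110]
 [151 154 143 115 110  68 111 110 114 196 196 162 133 146 242 119 110 110
  111 106]
 [149 151 148 112 110  89 113 173 254 254 255 235 205 145 124 156 103 108
  111  91]
 [158 156 153 112 110 108 191 254 254 254 254 254 253 173 126 117 167  99
  102  86]
 [158 158 155 132 112 109 255 254 254 254 254 254 254 188 152 117 164  60
  105 102]
 [173 170 172 171 107 107 254 254 254 254 254 254 254 212 139 101 171  61
  107 106]
 [170 172 170 166 110 113 143 254 254 254 253 254 254 165
[... 1647 characters left out ...]
 131 173
  110 113]
 [108 153 177 176 134 114 255 254 254 254 254 254 254 151 117 112 159  85
  111 119]
 [171 171 170 165 144 110 254 254 254 254 254 254 254 137 116 111  64  66
  113 110]
 [142 148 159 165 139 113 255 254 254 254 254 254 254 152 110  65  66  73
  113 107]
 [113 118 109  72 100 114 117 254 254 254 254 254 228  92  63  66 101 109
  111 104]
 [104  99  73 125 132 112 113 113 143 230 213 120 112 112 110 111 111 112
  111 112]
 [102  80 111 109 111 106 111 107 110 116 128 121 119 121 113 117 115 115
  115 116]
 [103  77 126 113 113 107 103 102 102 107 111 110 106 108 109 110 112 114
  117 116]
 [ 65  45 121 121 125 126 127 122 115 117 112 116 108 108 104 101 106 105
  110 108]]
```

The jar on the bed has been knocked from x≈423 to about 438, which is more than 10 mm off centre. I go back and recentre it with the wide-open gripper, which also keeps the hand clear of the till.

```bash
python3 -m crank '0 2.6 -57 0 0 0 0;0 2.6 -57 0 0 0 0;0 2.6 -57 0 0 0 0' 8
python3 -m crank '-1 0 0 0 0 0 9.88;-1 0 0 0 0 0 9.88;-1 0 0 0 0 0 9.88;-1 0 0 0 0 0 9.88;-1 0 0 0 0 0 9.88;-1 0 0 0 0 0 9.88;-1 0 0 0 0 0 9.88;-1 0 0 0 0 0 9.88;-1 0 0 0 0 0 9.88;-1 0 0 0 0 0 9.88'
python3 -m crank '-1 0 0 55 0 0 0;-1 0 0 40 0 0 0;-1 0 0 0 0 0 0;-1 0 0 0 0 0 0'
cat >> h.py <<'E'
def capfit(X0,half=60):
    """cap circle near world X0 in the wrist picture, upscaled Hough"""
    w,c=snap("wrist"); u,v=w2p(c,X0).astype(int); a=max(v-half,0);b=max(u-half,0)
    g=cv2.cvtColor(cv2.resize(w[a:v+half,b:u+half],None,fx=3,fy=3,interpolation=cv2.INTER_CUBIC),cv2.COLOR_BGR2GRAY)
    r0=3*389.6*19.5/(c[1]@np.array(X0)+c[2])[2]
    h=cv2.HoughCircles(cv2.GaussianBlur(g,(9,9),2),cv2.HOUGH_GRADIENT,1,15,param1=80,param2=15,minRadius=int(r0*.9),maxRadius=int(r0*1.15))
    for q in ([] if h is None else h[0][:4]):
        uv=(b+q[0]/3,a+q[1]/3); print(np.round(uv,1),"r",round(q[2]/3,1),"of",round(r0/3,1),p2w(c,uv,X0[2])[:2].round(1),"bright",int(g[int(q[1])-9:int(q[1])+9,int(q[0])-9:int(q[0])+9].mean()))
    return c
E
python3 - <<'E'
from h import *
st(); c=capfit((435,190,82)); print("r bed axis px",w2p(c,(425.5,190,22)).round())
for i in range(2): find("captop_1","wrist",2); snap("wrist")
E
```

```text
time_s: 60.72
ee_pos: [423.0, 149.5, 337.1]
ee_rot: [-180.0, 0.0, -171.2]
force: [1.2, -0.5, 0.0]
gripper_width: 46.0
gripper_force: 0.0
time_s: 61.98
ee_pos: [423.0, 151.1, 337.1]
ee_rot: [180.0, -0.0, 89.6]
force: [-0.2, -0.2, -0.3]
gripper_width: 90.9
gripper_force: 0.0
time_s: 62.48
ee_pos: [424.1, 151.4, 243.7]
ee_rot: [179.8, -0.1, 90.0]
force: [0.8, 0.2, 0.8]
gripper_width: 91.2
gripper_force: 0.0
{'time_s': 62.5, 'ee_pos': [424.1, 151.4, 243.7], 'ee_rot': [179.8, -0.1, 90.0], 'force': [0.8, 0.2, 0.8], 'gripper_width': 91.2, 'gripper_force': 0.0, 'qpos': [18.2, 5.0, 99.5, 0.0, 75.3, 18.2]}
[320.2 169.2] r 20.7 of 21.5 [425.2 195.7] bright 170
[334.2 177.2] r 22.5 of 21.5 [437.9 188.5] bright 176
[320.8 163.2] r 19.7 of 21.5 [425.8 201. ] bright 153
r bed axis px [320. 169.]
wrist captop_1 [([412.0, -31.0, 61.0], 0.73), ([437.0, 186.0, 85.0], 0.68)]
wrist captop_1 [([437.0, 189.0, 83.0], 0.97), ([412.0, -27.0, 60.0], 0.61)]
```

```bash
python3 -m crank '-1 37 0.5 0 0 0 0;-1 0 0 55 0 0 0;-1 0 0 55 0 0 0;-1 0 0 50 0 0 0;-1 0 0 40 0 0 0;-1 0 0 20 0 0 0;-1 0 0 14 0 0 0;-1 0 0 0 0 0 0' 8
python3 -m crank '-0.7 0 0 0 0 0 0;-0.5 0 0 0 0 0 0;-0.3 0 0 0 0 0 0;-0.1 0 0 0 0 0 0;0.3 0 0 0 0 0 0;1 0 0 0 0 0 0;1 0 0 0 0 0 0;1 0 0 0 0 0 0' 8
```

```text
time_s: 63.72
ee_pos: [423.5, 188.0, 7.8]
ee_rot: [-180.0, 0.0, 90.0]
force: [0.0, 0.2, 0.0]
gripper_width: 91.3
gripper_force: 0.0
time_s: 64.72
ee_pos: [424.2, 188.3, 8.4]
ee_rot: [179.9, -0.0, 90.0]
force: [2.6, -0.4, 5.3]
gripper_width: 43.6
gripper_force: 8.0
```

```bash
python3 -m crank '0 0 0 0 0 0 0;-0.36 0 0 0 0 0 0;-0.36 0 0 0 0 0 0;-0.36 0 0 -10 0 0 0;-0.36 0 0 -40 0 0 0;-0.36 0 0 -60 0 0 0;-0.36 0 0 -60 0 0 0;-0.36 0 0 -60 0 0 0;-0.36 0 0 -60 0 0 0;0 0 0 -40 0 0 -9.88' 20
python3 -m crank '0 0 0 0 0 0 -9.88;0 0 0 0 0 0 -9.88;0 0 0 0 0 0 -9.88;0 0 0 0 0 0 -9.88;0 0 0 0 0 0 -9.88;0 0 0 0 0 0 -9.88;0 0 0 0 0 0 -9.88;0 0 0 0 0 0 -9.88;0 0 0 0 0 0 -9.88;0 0 0 0 0 0 0'
python3 -m crank '0 0 44 0 0 0 0;0 -1 44 0 0 0 0;0 -1 45 0 0 0 0;0 0 0 0 0 0 0;0 0 0 0 0 0 0'
python3 - <<'E'
from h import *
st(); capfit((424,189,82)); find("captop_1","wrist",3); find("lever_bar","wrist",1); delta((404.5,321.3,247)); snap("top");find("captop_1","top")
E
```

```text
time_s: 65.97
ee_pos: [423.4, 188.0, 341.8]
ee_rot: [179.8, -0.1, 100.1]
force: [1.3, 0.5, -0.2]
gripper_width: 54.5
gripper_force: 0.0
time_s: 67.22
ee_pos: [423.1, 187.8, 338.4]
ee_rot: [180.0, -0.0, -171.4]
force: [0.5, 0.2, -0.4]
gripper_width: 45.3
gripper_force: 0.0
time_s: 67.85
ee_pos: [405.0, 319.3, 338.1]
ee_rot: [-180.0, -0.0, -171.3]
force: [-0.5, 0.6, -1.1]
gripper_width: 45.7
gripper_force: 0.0
{'time_s': 67.8, 'ee_pos': [405.0, 319.3, 338.1], 'ee_rot': [-180.0, -0.0, -171.3], 'force': [-0.5, 0.6, -1.1], 'gripper_width': 45.7, 'gripper_force': 0.0, 'qpos': [37.0, 9.6, 80.8, -0.0, 89.6, -61.7]}
[205.2 196.2] r 18.8 of 16.8 [421.8 190.6] bright 254
[219.2 192.5] r 18.4 of 16.8 [415.1 206.3] bright 198
[201.2 199.2] r 18.8 of 16.8 [426.  186.2] bright 254
[216.2 188.2] r 17.7 of 16.8 [410.6 202.5] bright 207
wrist captop_1 [([419.0, 190.0, 84.0], 0.93), ([411.0, -26.0, 61.0], 0.74)]
wrist lever_bar [([399.0, 316.0, 291.0], 0.78)]
shift [ 0.5  2.6 91.4] yaw now -171.4
top captop_1 [([426.0, 188.0, 81.0], 0.64), ([410.0, -33.0, 64.0], 0.48)]
```

The jar is centred again at about (424,189). Second lever stroke.

```bash
python3 -m crank '0 0 2.6 30 0 0 0;0 0 0 30 0 0 0;0 0 0 31 0 0 0;0 0 0 0 0 0 0;1 0 0 0 0 0 0;1 0 0 0 0 0 0;1 0 0 0 0 0 0;1 0 0 0 0 0 0' 30
python3 -m crank '1 0 -23.7 -2.1 0 0 0;1 0 -23.8 0.8 0 0 0;1 0 -23.5 3.7 0 0 0;1 0 -22.9 6.5 0 0 0;1 0 -21.9 9.3 0 0 0;1 0 -20.6 11.9 0 0 0;1 0 -19 14.3 0 0 0;1 0 -17.2 16.5 0 0 0;1 0 -15 18.5 0 0 0;1 0 -12.7 20.2 0 0 0'
python3 -m crank '1 0 -11.1 21.6 0 0 0;1 0 -8.4 22.6 0 0 0;1 0 -5.6 23.4 0 0 0;1 0 -1.7 12 0 0 0;1 0 -0.5 10 0 0 0;1 0 0 0 0 0 0'
```

```text
time_s: 69.1
ee_pos: [405.3, 321.3, 247.8]
ee_rot: [-179.9, 0.1, -171.2]
force: [1.0, -4.3, 1.8]
gripper_width: 11.2
gripper_force: 30.0
time_s: 70.35
ee_pos: [435.1, 124.9, 148.0]
ee_rot: [179.9, 0.0, -171.3]
force: [-2.1, 3.3, 4.1]
gripper_width: 11.4
gripper_force: 30.0
time_s: 71.1
ee_pos: [438.9, 99.4, 58.1]
ee_rot: [179.8, -0.0, -171.4]
force: [-3.4, 6.6, 5.2]
gripper_width: 11.3
gripper_force: 30.0
```

```bash
python3 -m crank '1 0 0 4 0 0 0;1 0 0 0 0 0 0;1 0 0 0 0 0 0' 30
python3 -m crank '1 0 0 4 0 0 0;1 0 0 0 0 0 0;1 0 0 0 0 0 0'
python3 -m crank '1 0 0 3 0 0 0;1 0 0 0 0 0 0;1 0 0 0 0 0 0'
```

```text
time_s: 71.47
ee_pos: [439.0, 99.3, 54.6]
ee_rot: [179.8, -0.0, -171.4]
force: [-4.1, 5.9, 5.7]
gripper_width: 11.1
gripper_force: 30.0
time_s: 71.85
ee_pos: [439.0, 99.3, 50.6]
ee_rot: [179.8, -0.0, -171.4]
force: [-3.5, 6.3, 6.1]
gripper_width: 11.5
gripper_force: 30.0
time_s: 72.22
ee_pos: [439.1, 99.3, 49.5]
ee_rot: [179.8, 0.0, -171.3]
force: [-8.1, 5.6, 23.5]
gripper_width: 11.2
gripper_force: 30.0
```

```bash
python3 -m crank '1 0 0 3 0 0 0;1 0 0 0 0 0 0;1 0 0 0 0 0 0' 30
python3 -m crank '1 0 0.5 -10 0 0 0;1 0 0.5 -12 0 0 0;1 0 1.7 -12 0 0 0;1 0 5 -23.4 0 0 0;1 0 8 -22.6 0 0 0;1 0 11 -21.6 0 0 0;1 0 13 -20.2 0 0 0;1 0 15 -18.5 0 0 0;1 0 17.2 -16.5 0 0 0;1 0 19 -14.3 0 0 0'
python3 -m crank '1 0 20.6 -11.9 0 0 0;1 0 21.9 -9.3 0 0 0;1 0 22.9 -6.5 0 0 0;1 0 23.5 -3.7 0 0 0;1 0 23.8 -0.8 0 0 0;1 0 23.7 2.1 0 0 0;1 0 0 0 0 0 0;1 0 0 0 0 0 0'
python3 -m crank '0 0 0 0 0 0 0;0 0 0 0 0 0 0;0 0 0 0 0 0 0;0 0 0 -30 0 0 0;0 0 0 -40 0 0 0;0 0 0 -30 0 0 0;0 0 0 0 0 0 0'
python3 - <<'E'
from h import *
capfit((424,189,76)); find("captop_1","wrist",3); find("lever_bar","wrist",1)
for c in("scene","top"): snap(c); find("captop_1",c,4)
E
```

```text
time_s: 72.6
ee_pos: [439.8, 99.4, 48.0]
ee_rot: [179.8, 0.1, -171.3]
force: [-10.7, 3.9, 36.1]
gripper_width: 11.3
gripper_force: 30.0
time_s: 73.85
ee_pos: [425.3, 191.7, 213.3]
ee_rot: [179.6, -0.0, -171.3]
force: [4.4, 14.4, -21.5]
gripper_width: 11.0
gripper_force: 30.0
time_s: 74.85
ee_pos: [405.6, 320.9, 243.8]
ee_rot: [-179.8, 0.0, -171.2]
force: [3.7, -2.9, -6.0]
gripper_width: 11.1
gripper_force: 30.0
time_s: 75.72
ee_pos: [405.6, 322.8, 347.6]
ee_rot: [179.8, 0.3, -171.2]
force: [-0.7, 0.0, -0.9]
gripper_width: 45.5
gripper_force: 0.0
[203.8 191.2] r 17.7 of 16.3 [421.1 189.4] bright 254
[217.2 189.2] r 18.1 of 16.3 [416.3 205. ] bright 216
[214.2 183.5] r 16.3 of 16.3 [410.1 200.9] bright 219
[219.2 184.2] r 14.7 of 16.3 [410.  206.8] bright 145
wrist captop_1 [([417.0, 187.0, 80.0], 0.85), ([408.0, -25.0, 60.0], 0.73)]
wrist lever_bar [([401.0, 312.0, 291.0], 0.67)]
scene captop_1 [([424.0, 176.0, 77.0], 0.69), ([408.0, -37.0, 59.0], 0.49)]
top captop_1 [([429.0, 188.0, 76.0], 0.7)]
```

```bash
python3 -m crank '0 2.6 -45.3 0 0 0 0;0 2.6 -45.3 0 0 0 0;0 2.6 -45.3 0 0 0 0;0 2.6 -45.3 0 0 0 0' 20
python3 -m crank '-0.36 0 0 0 0 0 9.88;-0.36 0 0 0 0 0 9.88;-0.36 0 0 0 0 0 9.88;-0.36 0 0 0 0 0 9.88;-0.36 0 0 0 0 0 9.88;-0.36 0 0 0 0 0 9.88;-0.36 0 0 0 0 0 9.88;-0.36 0 0 0 0 0 9.88;-0.36 0 0 0 0 0 9.88;-0.36 0 0 0 0 0 9.88'
python3 -m crank '-0.36 0 0 60 0 0 0;-0.36 0 0 45 0 0 0;-0.36 0 0 0 0 0 0;-0.36 0 0 0 0 0 0'
python3 - <<'E'
from h import *
st(); capfit((424,189,76)); z=[]
for i in range(4):
    snap("wrist"); z+=[np.round(d["point"],1).tolist() for d in models.search_frame("captop_1","wrist") if d["point"][1]>100]
print(z)
E
```

```text
time_s: 76.58
ee_pos: [422.0, 140.0, 344.5]
ee_rot: [-180.0, -0.0, -171.2]
force: [0.3, -0.5, 0.0]
gripper_width: 45.4
gripper_force: 0.0
time_s: 77.82
ee_pos: [422.0, 141.3, 344.5]
ee_rot: [-179.9, 0.0, 89.6]
force: [-1.0, -0.2, 0.1]
gripper_width: 61.6
gripper_force: 0.0
time_s: 78.32
ee_pos: [423.4, 141.8, 241.7]
ee_rot: [179.8, -0.1, 90.0]
force: [-1.0, -0.5, -0.3]
gripper_width: 62.0
gripper_force: 0.0
{'time_s': 78.3, 'ee_pos': [423.4, 141.8, 241.7], 'ee_rot': [179.8, -0.1, 90.0], 'force': [-1.0, -0.5, -0.3], 'gripper_width': 62.0, 'gripper_force': 0.0, 'qpos': [17.0, 4.7, 100.1, 0.0, 75.0, 17.1]}
[320.5 158.5] r 24.5 of 21.5 [424.8 195.2] bright 172
[[418.4, 186.9, 76.7], [422.1, 189.0, 79.7], [420.7, 187.7, 81.7], [424.5, 188.8, 76.1], [421.4, 185.0, 81.6], [417.2, 185.4, 75.5]]
```

```bash
python3 -m crank '-0.36 46.5 -0.5 0 0 0 0;-0.36 0 0 55 0 0 0;-0.36 0 0 55 0 0 0;-0.36 0 0 50 0 0 0;-0.36 0 0 40 0 0 0;-0.36 0 0 22 0 0 0;-0.36 0 0 12 0 0 0;-0.36 0 0 0 0 0 0;1 0 0 0 0 0 0;1 0 0 0 0 0 0' 20
python3 -m crank '1 0 0 0 0 0 0;1 0 0 0 0 0 0;1 0 0 -10 0 0 0;1 0 0 -40 0 0 0;1 0 0 -50 0 0 0;1 0 0 -60 0 0 0;1 0 0 0 0 0 0'
python3 -m crank '1 -55 0 0 0 0 0;1 -55 0 0 0 0 0;1 -55 -2 0 0 0 0;1 -55 -2 0 0 0 0;1 -50 -2 0 0 0 0;1 -14 0 0 0 0 0;1 0 0 0 0 0 0;1 0 0 0 0 0 0'
python3 - <<'E'
from h import *
st(); delta((416,-95,-9)); snap("wrist"); find("captop_1","wrist",3); snap("scene"); find("captop_1","scene",3)
E
```

```text
time_s: 80.03
ee_pos: [422.4, 188.1, 6.5]
ee_rot: [179.9, -0.0, 90.0]
force: [1.3, -1.0, -0.2]
gripper_width: 45.1
gripper_force: 0.4
time_s: 80.9
ee_pos: [424.3, 189.0, 170.7]
ee_rot: [179.5, -0.2, 90.0]
force: [0.2, -0.6, -2.1]
gripper_width: 43.8
gripper_force: 20.0
time_s: 81.9
ee_pos: [415.2, -94.9, 165.5]
ee_rot: [-179.9, -0.1, 90.0]
force: [-0.0, -0.1, -2.0]
gripper_width: 43.7
gripper_force: 20.0
{'time_s': 81.9, 'ee_pos': [415.2, -94.9, 165.5], 'ee_rot': [-179.9, -0.1, 90.0], 'force': [-0.0, -0.1, -2.0], 'gripper_width': 43.7, 'gripper_force': 20.0, 'qpos': [-14.5, 6.1, 110.0, 0.0, 64.0, -14.5]}
shift [ -0.3   1.  174.5] yaw now 90.0
wrist captop_1 [([412.0, -100.0, 236.0], 0.82), ([412.0, -27.0, 58.0], 0.56)]
scene captop_1 [([412.0, -107.0, 236.0], 0.61), ([410.0, -38.0, 59.0], 0.54)]
```

```bash
python3 -m crank '1 0 0 55 0 0 0;1 0 0 50 0 0 0;1 0 0 40 0 0 0;1 0 0 20 0 0 0;1 0 0 5 0 0 0;1 0 0 2 0 0 0;1 0 0 0 0 0 0' 20
python3 -m crank '1 0 0 1.5 0 0 0;1 0 0 0 0 0 0'
python3 -m crank '1 0 0 1.5 0 0 0;1 0 0 0 0 0 0'
```

```text
time_s: 82.98
ee_pos: [416.4, -96.1, -5.2]
ee_rot: [179.9, 0.0, 90.0]
force: [0.7, -0.1, -1.6]
gripper_width: 44.0
gripper_force: 20.0
time_s: 83.22
ee_pos: [415.8, -96.2, -7.1]
ee_rot: [180.0, 0.0, 90.0]
force: [0.6, -0.1, -2.5]
gripper_width: 43.7
gripper_force: 20.0
time_s: 83.48
ee_pos: [415.5, -96.1, -9.0]
ee_rot: [-180.0, -0.0, 90.0]
force: [0.4, -0.5, -1.7]
gripper_width: 43.7
gripper_force: 20.0
```

```bash
python3 -m crank '1 0 0 1.5 0 0 0;1 0 0 0 0 0 0' 20
python3 -m crank '1 0 0 1 0 0 0;1 0 0 0 0 0 0'
```

```text
time_s: 83.72
ee_pos: [415.7, -96.1, -10.5]
ee_rot: [180.0, -0.0, 90.0]
force: [0.3, -0.2, -1.0]
gripper_width: 43.1
gripper_force: 20.0
time_s: 83.98
ee_pos: [415.7, -96.2, -10.6]
ee_rot: [180.0, 0.0, 90.0]
force: [-2.2, -0.1, 9.5]
gripper_width: 43.6
gripper_force: 20.0
```

```bash
python3 -m crank '0 0 0 0 0 0 0;-0.36 0 0 0 0 0 0;-0.36 0 0 0 0 0 0;-0.36 0 0 -10 0 0 0;-0.36 0 0 -50 0 0 0;-0.36 0 0 -60 0 0 0;-0.36 0 0 -60 0 0 0;-0.36 0 0 -60 0 0 0;-0.36 0 0 -60 0 0 0;-0.36 -60 -30 0 0 0 0'
python3 -m crank '-0.36 -60 -30 0 0 0 0;-0.36 0 0 0 0 0 0;-0.36 0 0 0 0 0 0'
python3 - <<'E'
from h import *
st()
for c in("wrist","scene","top"):
    snap(c,"f_"+c+".png")
    for n in("captop_1","jar_1_mid","lid","lever_bar","muffin","salt_shaker"): find(n,c,4)
c=cam("top"); im=cv2.imread("pics/f_top.png"); o=cv2.imread("pics/top0.png")
b=im[205:262,365:440]; print("box floor patch", [im[int(v),int(u)].tolist() for u,v in (w2p(c,(584+a,-242+s,42)) for a in(-25,0,25) for s in(-60,-30,0,30,60))])
E
```

```text
time_s: 85.22
ee_pos: [391.2, -151.4, 294.0]
ee_rot: [179.3, 0.2, 90.4]
force: [0.6, -2.0, -0.3]
gripper_width: 62.0
gripper_force: 0.0
time_s: 85.6
ee_pos: [359.5, -207.6, 288.8]
ee_rot: [180.0, -0.0, 89.9]
force: [0.1, -0.2, 0.9]
gripper_width: 62.0
gripper_force: 0.0
{'time_s': 85.6, 'ee_pos': [359.5, -207.6, 288.8], 'ee_rot': [180.0, -0.0, 89.9], 'force': [0.1, -0.2, 0.9], 'gripper_width': 62.0, 'gripper_force': 0.0, 'qpos': [-31.6, 0.6, 97.8, 0.0, 81.6, -31.5]}
wrist captop_1 [([413.0, -96.0, 62.0], 0.8), ([414.0, -29.0, 62.0], 0.74), ([445.0, -450.0, 36.0], 0.28)]
wrist jar_1_mid [([443.0, -449.0, 38.0], 0.17)]
wrist lid [([446.0, -446.0, 32.0], 0.73), ([595.0, -229.0, 47.0], 0.39)]
wrist lever_bar [([403.0, -442.0, 10.0], 0.21)]
wrist muffin []
wrist salt_shaker [([411.0, -31.0, 55.0], 0.58)]
scene captop_1 [([410.0, -38.0, 57.0], 0.5), ([413.0, -107.0, 59.0], 0.5)]
scene jar_1_mid [([459.0, -471.0, 96.0], 0.65)]
scene lid [([457.0, -470.0, 98.0], 0.78), ([601.0, -228.0, 55.0], 0.48)]
scene lever_bar [([407.0, 298.0, 219.0], 0.8)]
scene muffin [([598.0, -468.0, 57.0], 0.68)]
scene salt_shaker [([495.0, 387.0, 59.0], 0.52), ([416.0, -102.0, 59.0], 0.16)]
top captop_1 [([426.0, -65.0, 3.0], 0.48), ([411.0, -34.0, 61.0], 0.43)]
top jar_1_mid []
top lid [([416.0, -101.0, 60.0], 0.71)]
top lever_bar [([408.0, 307.0, 238.0], 0.88)]
top muffin [([604.0, -452.0, 61.0], 0.65)]
top salt_shaker [([499.0, 392.0, 80.0], 0.75), ([405.0, -441.0, 61.0], 0.74)]
box floor patch [[227, 238, 245], [230, 241, 245], [228, 239, 246], [224, 235, 243], [220, 235, 242], [225, 237, 244], [227, 238, 245], [224, 237, 243], [222, 235, 242], [221, 234, 241], [213, 229, 238], [201, 220, 227], [207, 226, 235], [207, 227, 235], [227, 238, 245]]
```

Both jars stand in the tray with cap tops near 59 mm. The box is empty, the lid is in the rack, the lever is up, and the muffin and shaker haven't moved. I hand it in.

```bash
python3 -c "
from workcell import env
print(env.job_done())"
```

```text
the job is handed in; nothing more can be done
None
```

I handed the job in at about 86 s: the lid is standing in the rack, both jars that were in the box are capped and upright in the tray, the lever is up, and the muffin and salt shaker were left alone; I don't have the verdict, and the caps being home rests on the lever reaching its stop (34 and 36 N) and the cap heights, not a direct reading.

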